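# Reload the clicking tube table and index it to the scan place

## Robot

A 6-joint arm with a two-finger parallel gripper is mounted at the origin on the work surface. World frame = base frame: x ahead of the robot, y to its left, z up, the work surface at z = 0. Lengths are in m, angles in rad, forces in N, time in s.
With the tool pointing down it reaches from about 0.325 to 0.75 m from the base axis. Payload 7.6 kg.
Tool frame: the origin (TCP) lies midway between the tips of the shut fingers; the grasp point (between the pads) lies grasp_offset behind it (grasp_offset is the distance from the TCP to the grasp point, in m); z points along the fingers, y is the direction in which the jaws open and shut (so a half turn about z gives the same grasp; the last joint's range is limited). The gripper opens to 85 mm and grips with 20 to 120 N. Pads are 22 mm wide; open, the fingers measure 114 mm over their backs; the gripper's body (76 mm by 85 mm) begins 54 mm behind the grasp point. The pads swing forward as they close: fully open they stand 13 mm farther back than shut.
Start: joints at [-0.07, 0.052, 1.401, -0, 1.689, -0.07], TCP at [0.525, 0, 0.194] pointing down, gripper open.
Joint ranges: [-2.9, 2.9], [-0.91, 2.17], [0.12, 2.37], [-1.06, 4.2], [0.26, 2.73], [-2.93, 2.93]. Speed limits (rad/s): [2.57, 2.57, 3.01, 3.14, 3.14, 3.14].

## Interface

Orientations are given as a rotation vector (axis times angle).
In Python, from rig import state, read_camera, finish_job, grasp_offset gives the robot as it stands.
- The arm moves only by the shell command python3 -m jog 'ROWS' [FORCE]. ROWS is JSON, a list of rows, each a list of 7 numbers: the turn, a rotation vector about the tool's x, y, z in rad, then the shift along the tool's x, y, z in cm, then the opening, from -1 (shut) to 1 (fully open). In form: [[ax, ay, az, x, y, z, grip], ...]. A call has 1 to 8 rows; each row is the pose to reach, as a shift and turn from the pose commanded when the call began, along the tool's axes at that moment; what a row does not reach only later rows make up. A row lasts 1/8 s, in which the tool goes at most 62.5 mm and 10.7 degrees, less where a joint would pass 70% of its speed; a pose out of reach is approached as far as the arm can. A call with a gripper value outside its range is refused whole. The fingers move at their own pace and stop on an object; FORCE is the grip in N (left out, the last holds). Time passes only in rows, so rows that repeat a pose let the fingers close. It gives the time, the measured TCP pose, the force and the opening at its end, in the units of the state.
- state(): the state, without advancing time (a new reading comes with each control period).
- read_camera(name): name is "scene" or "side" or "wrist"; returns a dict with "pixels" (400x640x3 uint8, red, green, blue), "fx", "fy", "cx", "cy" (pixels), "extrinsics" (4x4, takes a point from world to camera coordinates); the wrist camera has in their place "mount" (4x4, takes a point from camera to tool coordinates, whose origin is the TCP and whose axes are the flange's). Camera axes: x right, y up, looking along -z (the intrinsics and any distortion apply to the point x, -y, -z); pixel columns grow to the right and rows downward; lengths in m; the calibration is good to about 2 mm. The wrist camera is an equidistant fisheye: a pixel r from the principal point sees the ray r / f radians off the axis. A picture is of the moment at which its call begins: read the wrist's pose just before it. There is no depth.
- finish_job(): hands the job in, once; it reports no verdict.
The state is a dict: "t": time; "qpos": joint angles; "qvel": joint speeds; "joint_efforts": joint torques, N m; "tool_pos": TCP position; "eef_rot": TCP orientation; "contact_force": force on the tool from outside, world axes, zero at the start; "wrist_torque": the same for the moment, N m; "gripper_width": opening from 0.0 (shut) to 1.0 (fully open).
Only numpy, scipy, OpenCV 4.12 (cv2) and the standard library are available. Lean on these libraries where they do the work, as an engineer would, in place of code of your own. Each camera call takes 0.05 s, during which the arm holds its last target. There are 200 camera calls.

## Task

Turn the clicking swivel table by its red handle post until its red pointer clicks in at the yellow dot. Leaving it there, pull every finished tube (yellow cap) up out of its sprung clip and lay it in the grey tray, and press every waiting tube (red cap) from the blue mat down past the sprung jaw of an empty clip until it snaps fully home (any clip, either way round). Then turn the table on to click in with its pointer at the blue dot, and let go of everything; leave the bottle, cup and jar alone.

Things in the scene. Friction and masses are not known exactly. Their poses are not given: they have to be found in the camera images.
- swivel (a joint): table angle on its base, rad, anticlockwise positive from above; starts at 0, the middle of its nine clicks. It clicks every 15 deg (0.2618 rad), from -4 to +4 clicks (end stops just beyond). Let go within 5 deg of a click it snaps home by itself; tipping it over to the next takes about 5 N at the post.
- pointer (a point): tip of the thin red pointer beyond the handle arm, 141 mm from the turning axis, 36 mm above the bench; turns with the table.
- yellow: flat yellow dot, 17 mm across, on the rim of the fixed base, 141 mm from the turning axis, 30 mm above the bench: the loading place. It lies exactly where the pointer stands at one of the clicks -4 to -1 or 1 to 4, a different one each time; small black dots mark the other clicks.
- blue: flat blue dot, 17 mm across, on the same rim at another click: the scanning place.
- axis (a point): point on the vertical turning axis of the swivel table at the height of the plate's top (44 mm above the bench). Axes of the fixed base: at swivel 0 the post lies on -x of this frame. The base is a white disc 300 mm across, 30 mm high, with a tick and a dot at each click near its rim; the aluminium plate on it is 216 mm across.
- post (a point): centre of the top end of the upright red handle post: round, 16 mm across, 55 mm tall above the plate's top, 118 mm from the turning axis, at the end of the handle arm; turns with the table.
- clip1 (a point): seat of clip 1: a tube pressed home has its mid-length here, its axis at this height (34 mm over the plate). x runs along the clipped tube (parallel to the handle arm), y across, z up. Clips 1 to 4 stand side by side, 50 mm apart along +y; all are alike.
- clip2 (a point): seat of clip 2, axes as clip 1. Each clip has two teal forks 28 mm either side of mid-length, 8 mm thick, with 48 mm clear between them for fingers. The fixed arm is on the +y side, the dark blue sprung jaw (two prongs, one piece, hinged low) on the -y side.
- clip3 (a point): seat of clip 3, axes as clip 1. Fixed arm and jaw are flared at the top (to 22 mm above the seat) and guide a tube that comes down within 3 mm of the middle. A tube that only lies on the jaw sits 8 mm or more too high.
- clip4 (a point): seat of clip 4, axes as clip 1. Pressing a tube home or pulling one straight up out of a clip takes about 4 to 8 N; the jaw then snaps back by itself.
- new1: waiting closed sample tube, red cap and dark red body, 16 mm in diameter, 100 mm long, 25 g; starts lying on the mat. Origin on its axis at mid-length, x along the tube towards the cap. May be absent.
- new2: waiting closed sample tube, red cap and dark red body, 16 mm in diameter, 100 mm long, 25 g; starts lying on the mat. Origin on its axis at mid-length, x along the tube towards the cap. May be absent.
- new3: waiting closed sample tube, red cap and dark red body, 16 mm in diameter, 100 mm long, 25 g; starts lying on the mat. Origin on its axis at mid-length, x along the tube towards the cap. May be absent.
- new4: waiting closed sample tube, red cap and dark red body, 16 mm in diameter, 100 mm long, 25 g; starts lying on the mat. Origin on its axis at mid-length, x along the tube towards the cap. May be absent.
- old1: finished tube, yellow cap and pale body, same size and axes as the waiting ones; starts pressed home in one of the clips. May be absent.
- old2: finished tube, yellow cap and pale body, same size and axes as the waiting ones; starts pressed home in one of the clips. May be absent.
- old3: finished tube, yellow cap and pale body, same size and axes as the waiting ones; starts pressed home in one of the clips. May be absent.
- tray: open grey tray, 170 x 130 mm outside (x by y), 26 mm high, walls and floor 4 to 5 mm, loose, 0.5 kg. Origin at the centre of its underside, x along its length.
- mat: thin blue mat, 170 x 260 mm (x by y), 2 mm thick, fixed. Origin at the centre of its underside; the waiting tubes lie on it roughly along its x, about 60 mm apart along its y.
- reagent: white reagent bottle, 56 mm across, 130 mm high, bystander. Origin at the centre of its underside.
- cup: clear specimen cup, 66 mm across, 60 mm high, bystander. Origin at the centre of its underside.
- jar: white jar with orange lid, 60 mm across, 60 mm high, bystander. Origin at the centre of its underside.
Things that resemble listed ones, but are neither listed nor needed, are in the scene too. What is shaped like the new2 but green or purple is not meant. Of the things that look like the tray, the smaller one is meant.

How it is judged:
By the outcome, as a careful person would: the job done as asked, in the order asked, and still so for the second after the job is handed in, with the robot touching nothing.
Of old1, old2, old3 only 1 to 2 are there at a start; the rules pass over those that are not, and their reading is None.
Of new1, new2, new3, new4 only 3 to 4 are there at a start; the rules pass over those that are not, and their reading is None.
At some moment in a run one of tray may be knocked a few centimetres aside while the robot is not near it.
Once in a run the grip may slacken for a moment while it holds something.
It also fails if it takes over 210 s, if anything falls off the work surface, if the arm or the gripper's body presses on something with over 40 N, if the wrist force passes 120 N, or if a joint passes its speed limit or range.

## Working session

There is one attempt and no reset: what is moved stays moved. The work goes in short steps, Python scripts to look and compute and a shell command to move; the robot and the scene stay as the last step left them, time stands still between calls to the robot, and variables do not carry over. Pictures are saved under pics/ and viewed, about 12 in all and at most 16, crops included, and the job is handed in when it is done.

```bash
ls; mkdir -p pics; python3 - <<'E'
from rig import state, read_camera, grasp_offset
import cv2,numpy as np
print(grasp_offset, state())
for n in ("scene","side","wrist"):
    c=read_camera(n); cv2.imwrite(f"pics/{n}0.png",c["pixels"][:,:,::-1])
    print(n,{k:(np.round(v,4).tolist() if not np.isscalar(v) else v) for k,v in c.items() if k!="pixels"})
E
```

```text
pics
0.0187 {'t': 0.0, 'qpos': array([-7.02861898e-02,  5.28097646e-02,  1.40173332e+00,  8.44492203e-06,
        1.68859077e+00, -7.03010322e-02]), 'qvel': array([ 2.15969251e-04,  9.19025771e-04, -1.41802469e-03,  1.74609647e-03,
       -1.58900791e-05,  5.55647759e-04]), 'joint_efforts': array([ 8.02730119e-04, -3.81666934e+01, -3.60182977e+01,  8.43031398e-05,
        6.19437444e-03, -2.66336252e-05]), 'tool_pos': array([5.24641720e-01, 5.80933209e-05, 1.93182263e-01]), 'eef_rot': array([-2.22059691e+00, -2.22063205e+00,  1.57684872e-03]), 'contact_force': array([-0.82663556, -0.29670708,  0.48401819]), 'wrist_torque': array([ 0.03600705,  0.00227142, -0.06555574]), 'gripper_width': 0.9978263006753778}
scene {'fx': 369.73533190217285, 'fy': 369.73533190217285, 'cx': 321.7301842564335, 'cy': 198.50576921141024, 'extrinsics': [[0.737, 0.6758, -0.0118, -0.3003], [-0.5294, 0.588, 0.6116, 0.2734], [0.4202, -0.4445, 0.7911, -1.5952], [0.0, 0.0, 0.0, 1.0]]}
side {'fx': 441.3055206970422, 'fy': 441.3055206970422, 'cx': 317.556185583643, 'cy': 204.85958126445496, 'extrinsics': [[0.9271, -0.3745, -0.0175, -0.4883], [0.2073, 0.473, 0.8563, -0.1406], [-0.3124, -0.7975, 0.5161, -1.2187], [0.0, 0.0, 0.0, 1.0]]}
wrist {'fx': 309.70691628693146, 'fy': 309.70691628693146, 'cx': 319.0654754033721, 'cy': 196.71653202920388, 'mount': [[-0.0001, 0.959, 0.2834, 0.0724], [1.0, 0.0002, -0.0005, -0.0005], [-0.0005, 0.2834, -0.959, -0.1805], [0.0, 0.0, 0.0, 1.0]]}
```

View pics/scene0.png

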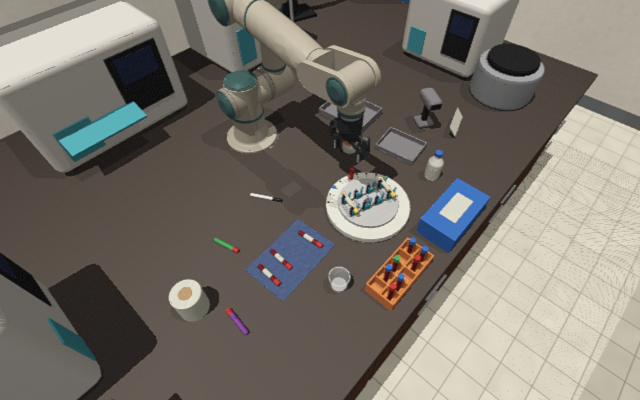

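View pics/wrist0.png

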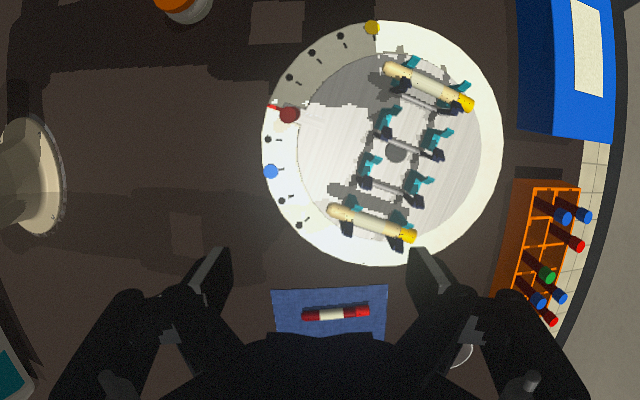

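View pics/side0.png

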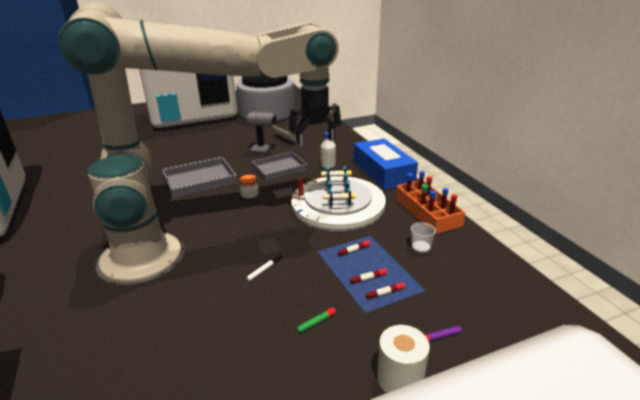

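The wrist view shows the table with the red pointer near (272,105), the yellow dot at (371,27), the blue dot at (270,171), finished tubes in the two outer clips and two empty middle clips. The scene view shows three red tubes on the mat at (311,239), (281,259) and (269,274), and two trays at (350,112) and (401,144).

```bash
cat > h.py <<'E'
import numpy as np, cv2
from scipy.spatial.transform import Rotation as R
from scipy.optimize import least_squares
from rig import state, read_camera, grasp_offset
def ray(c,uv,s):
    u,v=uv; a=np.array([(u-c["cx"])/c["fx"],(v-c["cy"])/c["fy"]])
    if "mount" in c:
        th=np.hypot(*a); k=np.sin(th)/th if th>1e-9 else 1
        d=np.array([a[0]*k,-a[1]*k,-np.cos(th)])
        T=np.eye(4); T[:3,:3]=R.from_rotvec(s["eef_rot"]).as_matrix(); T[:3,3]=s["tool_pos"]
        W=T@c["mount"]
    else: d=np.array([a[0],-a[1],-1.]); W=np.linalg.inv(c["extrinsics"])
    return W[:3,3],W[:3,:3]@d
def hit(c,uv,z,s=None):
    o,d=ray(c,uv,s); return (o+d*(z-o[2])/d[2])[:2]
def snap(name,fn=None):
    s=state(); c=read_camera(name)
    if fn: cv2.imwrite("pics/"+fn,c["pixels"][:,:,::-1])
    return c,s
def blobs(c,lo,hi,amin=20):
    m=cv2.inRange(cv2.cvtColor(c["pixels"],cv2.COLOR_RGB2HSV),np.array(lo),np.array(hi))
    n,l,st,ce=cv2.connectedComponentsWithStats(m)
    return [(ce[i].round(1).tolist(),int(st[i,4])) for i in range(1,n) if st[i,4]>=amin]
def yaw_of(s):  # world angle of tool y (jaw direction), deg
    y=R.from_rotvec(s["eef_rot"]).as_matrix()[:,1]; return np.degrees(np.arctan2(y[1],y[0]))
def go(x,y,z,yaw=None,s=None):
    """row (turn rad, shift cm) to put TCP at x,y,z tool down with jaw dir yaw (deg, mod 180)"""
    s=s or state(); M=R.from_rotvec(s["eef_rot"]).as_matrix(); cur=yaw_of(s)
    if yaw is None: yaw=cur
    d=(yaw-cur+90)%180-90; t=np.radians(cur+d)
    Y=np.array([np.cos(t),np.sin(t),0]);Z=np.array([0,0,-1.]);X=np.cross(Y,Z)
    rv=R.from_matrix(M.T@np.stack([X,Y,Z],1)).as_rotvec()
    sh=M.T@(np.array([x,y,z])-s["tool_pos"])*100
    return np.round(rv,3).tolist(),np.round(sh,2).tolist(),"turn deg",round(d,1)
E
cat > m1.py <<'E'
from h import *
s=state(); w=read_camera("wrist"); sc=read_camera("scene"); sd=read_camera("side")
P=np.array([hit(w,p,.03,s) for p in [(289,77),(312,52),(340,36),(371,27),(268,139),(270,171),(281,200),(299,225)]])
r=least_squares(lambda q:np.hypot(*(P-q).T)-.141,P.mean(0)+[.1,0]); ax=r.x; print("axis",ax,"res mm",(r.fun*1000).round(1))
print("ang dots",np.degrees(np.arctan2(*(P-ax).T[::-1])).round(1))
pt=hit(w,(270,105),.036,s); po=hit(w,(290,114),.099,s)
for n,p in(("ptr",pt),("post",po)): print(n,p,np.degrees(np.arctan2(*(p-ax)[::-1])),np.hypot(*(p-ax)))
for n,a,b in(("oldA",(386,68),(472,103)),("oldB",(329,211),(415,237))):
    A,B=hit(w,a,.08,s),hit(w,b,.08,s); m=(A+B)/2; print(n,m,m-ax,np.degrees(np.arctan2(*(B-A)[::-1])),np.hypot(*(B-A)))
A,B=hit(w,(303,315),.01,s),hit(w,(369,311),.01,s);print("new w",(A+B)/2,B-A)
for nm,c,ps in(("scene",sc,[(311,239),(281,259),(269,274)]),("side",sd,[(354,248),(369,276),(386,291)])):
    for p in ps: print(nm,"new",hit(c,p,.01))
for n,ps in(("trayS",[(375,146),(396,128),(428,144),(409,162)]),("trayL",[(317,112),(343,97),(383,110),(352,130)])):
    Q=np.array([hit(sc,p,.026) for p in ps]); print(n,Q.mean(0),[round(float(np.hypot(*(Q[i]-Q[i-1]))),3) for i in range(4)])
print("cup",hit(sc,(338,290),0),"bottle",hit(sc,(433,179),0),"jar side",hit(sd,(249,193),0))
E
python3 m1.py
python3 - <<'E'
import cv2,numpy as np
a=cv2.imread('pics/scene0.png'); 
b=cv2.resize(a[85:180,300:460],None,fx=5,fy=5,interpolation=cv2.INTER_CUBIC)
cv2.imwrite('pics/crop1.png',b)
E
```

```text
axis [0.60736125 0.0269908 ] res mm [-0.1  0.2 -0.5  0.4 -0.3  0.5  0.  -0.2]
ang dots [ 145.3  130.   115.4  100.5  175.4 -169.6 -154.8 -139.5]
ptr [0.47106078 0.07630201] 160.1107292027531 0.14494625257393748
post [0.49871906 0.06713167] 159.7218495293313 0.11582061447262383
oldA [0.63345579 0.09854081] [0.02609454 0.07155001] -16.63978056417552 0.09602800504341949
oldB [ 0.58064115 -0.0443467 ] [-0.02672011 -0.0713375 ] -17.93352128629255 0.09752103955183927
new w [ 0.54902277 -0.21260685] [0.09666675 0.00597444]
scene new [ 0.55274487 -0.21247469]
scene new [ 0.53233598 -0.33415167]
scene new [ 0.54291233 -0.39719079]
side new [ 0.54926023 -0.21274108]
side new [ 0.53219666 -0.33362757]
side new [ 0.54402315 -0.39888812]
trayS [0.5260199  0.35610947] [0.155, 0.146, 0.154, 0.136]
trayL [0.23086174 0.37008075] [0.192, 0.159, 0.199, 0.194]
cup [ 0.73916529 -0.28647522] bottle [0.71235572 0.304852  ] jar side [0.36391797 0.22360238]
```

View pics/crop1.png

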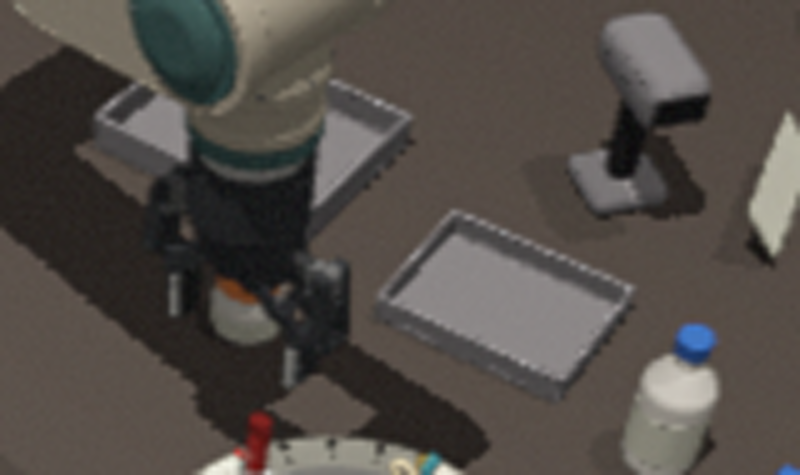

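Two calibrations agree. The axis is at (0.607, 0.027) and the pointer is at 160.3°, so yellow is click −4 and blue is click +2. The new tubes lie at y = −0.213, −0.334 and −0.398, and the small tray is near (0.526, 0.356). Next I go over the post.

```bash
python3 -c "
from h import *
print(go(.497,.067,.15,70.3)); print(go(.497,.067,.063,70.3)); print(yaw_of(state()))"
```

```text
([-0.0, -0.0, -1.227], [6.7, -2.79, 4.38], 'turn deg', np.float64(70.3))
([-0.0, -0.0, -1.227], [6.7, -2.79, 13.08], 'turn deg', np.float64(70.3))
0.00020416753321813365
```

```bash
python3 -m jog '[[0,0,-1.227,6.7,-2.8,4.3,0],[0,0,-1.227,6.7,-2.8,4.3,0],[0,0,-1.227,6.7,-2.8,4.3,0],[0,0,-1.227,6.7,-2.8,4.3,0],[0,0,-1.227,6.7,-2.8,4.3,0],[0,0,-1.227,6.7,-2.8,4.3,0],[0,0,-1.227,6.7,-2.8,4.3,0],[0,0,-1.227,6.7,-2.8,4.3,0]]' 40
python3 - <<'E'
from h import *
c,s=snap("wrist","w1.png"); print(s["tool_pos"],yaw_of(s),s["qpos"].round(2),s["gripper_width"])
E
```

```text
t: 1.3
tool_pos: [0.497, 0.067, 0.151]
eef_rot: [-0.539, -3.095, 0.0]
contact_force: [0.2, 0.6, -0.0]
gripper_width: 0.498
[0.49698761 0.06702278 0.15095927] 70.24587111395414 [ 0.06  0.    1.54  0.    1.6  -1.17] 0.49799804793796787
```

View pics/w1.png

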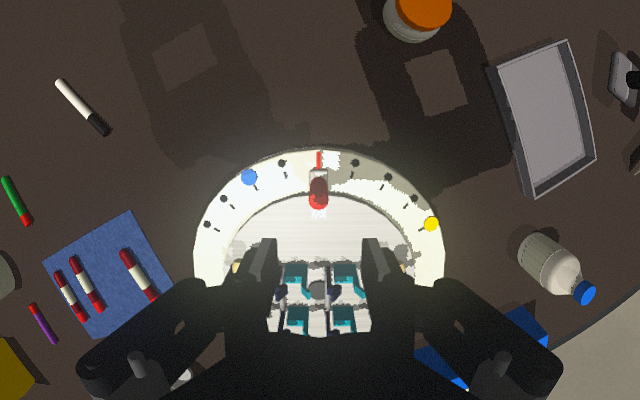

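The wrist view shows the post top at (318,200), the tray corners at (497,67), (567,41), (596,158) and (534,199), and three red tubes on the mat at (71,295), (86,283) and (139,275).

```bash
cat > m2.py <<'E'
from h import *
s=state(); c=read_camera("wrist")
print("post",hit(c,(318,200),.099,s),"ptr",hit(c,(319,152),.036,s))
P=np.array([hit(c,p,.03,s) for p in [(249,177),(282,163),(355,162),(388,177),(414,198),(431,223),(223,198),(207,224)]])
r=least_squares(lambda q:np.hypot(*(P-q).T)-.141,[.607,.027]); print("axis",r.x,(r.fun*1e3).round(1),np.degrees(np.arctan2(*(P-r.x).T[::-1])).round(1))
Q=np.array([hit(c,p,.026,s) for p in [(497,67),(567,41),(596,158),(534,199)]]); print("tray",Q.round(3).tolist(),Q.mean(0),[round(float(np.hypot(*(Q[i]-Q[i-1]))),3) for i in range(4)])
for a,b in(((57,271),(85,320)),((70,258),(103,312)),((122,251),(157,301))):
    A,B=hit(c,a,.01,s),hit(c,b,.01,s); print("new",(A+B)/2,np.hypot(*(B-A)),np.degrees(np.arctan2(*(B-A)[::-1])))
E
python3 m2.py; python3 -c "
from h import *
print(go(.497,.067,.063,70.3))"
```

```text
post [0.4957379  0.06679361] ptr [0.46888702 0.07733082]
axis [0.60755575 0.02724023] [-0.1 -0.4  0.3 -0.6 -0.1  0.6  0.6 -0. ] [-169.6  175.3  145.5  130.2  115.1  100.2 -154.5 -139.5]
tray [[0.441, 0.292], [0.429, 0.418], [0.591, 0.438], [0.607, 0.31]] [0.51697206 0.36468052] [0.167, 0.126, 0.163, 0.129]
new [ 0.54099396 -0.39312997] 0.09843358647966738 -3.7472777693537886
new [ 0.53155008 -0.3343333 ] 0.10171979528332156 1.0487747499764342
new [ 0.5424565  -0.21255976] 0.08580334247140792 6.926664779133549
([0.0, 0.0, -0.002], [0.0, -0.0, 8.8], 'turn deg', np.float64(0.1))
```

```bash
python3 -m jog '[[0,0,0,-0.05,0,4.4,0],[0,0,0,-0.05,0,8.8,0],[0,0,0,-0.05,0,8.8,0],[0,0,0,-0.05,0,8.8,-1],[0,0,0,-0.05,0,8.8,-1],[0,0,0,-0.05,0,8.8,-1],[0,0,0,-0.05,0,8.8,-1],[0,0,0,-0.05,0,8.8,-1]]' 40
python3 -m jog '[[0,0,0.131,-0.1,1.54,0,-1],[0,0,0.262,-0.4,3.05,0,-1],[0,0,0.393,-0.9,4.52,0,-1],[0,0,0.524,-1.58,5.9,0,-1],[0,0,0.654,-2.44,7.18,0,-1],[0,0,0.785,-3.46,8.34,0,-1],[0,0,0.916,-4.62,9.36,0,-1],[0,0,1.047,-5.9,10.22,0,-1]]' 40
python3 -m jog '[[0,0,0,0,0,0,-1],[0,0,0,0,0,0,-1]]' 40
python3 -c "
from h import *
s=state();a=np.array([.6075,.027]);d=s['tool_pos'][:2]-a;print(yaw_of(s),np.degrees(np.arctan2(d[1],d[0])),np.hypot(*d))"
```

```text
t: 2.4
tool_pos: [0.4976, 0.0669, 0.0632]
eef_rot: [0.537, 3.095, 0.0]
contact_force: [1.3, -1.0, 0.2]
gripper_width: -0.002
t: 3.4
tool_pos: [0.5879, 0.1435, 0.0629]
eef_rot: [-2.018, -2.408, 0.0]
contact_force: [-0.1, -0.4, 0.0]
gripper_width: 0.002
t: 3.65
tool_pos: [0.587, 0.1431, 0.0628]
eef_rot: [-2.01, -2.414, 0.001]
contact_force: [0.1, 0.4, -0.1]
gripper_width: -0.001
10.455822515068071 100.0224236633673 0.11785194354976836
```

The fingers read fully shut, so the post may not be held. I'll look.

```bash
python3 - <<'E'
from h import *
c,s=snap("wrist","w2.png"); c2,_=snap("scene","s2.png")
a=c["pixels"][:,:,::-1][60:340,120:520]; b=cv2.resize(c2["pixels"][:,:,::-1][120:260,280:480],None,fx=2,fy=2)
cv2.imwrite("pics/m2.png",np.hstack([a,b]))
E
```

```text
(no output)
```

View pics/m2.png

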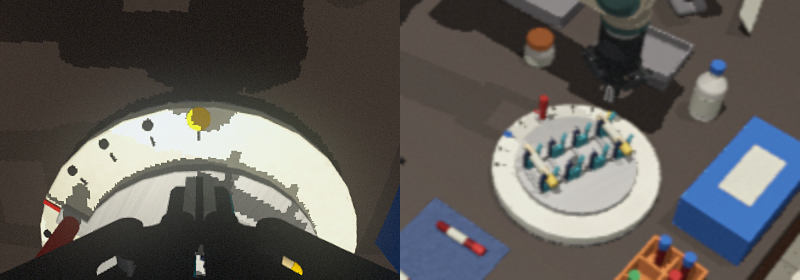

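```bash
python3 - <<'E'
from h import *
c,s=snap("scene"); d,_=snap("side"); w,s=snap("wrist")
hs=lambda c:[b for lo,hi in(((0,150,40),(6,255,255)),((172,150,40),(180,255,255))) for b in blobs(c,lo,hi,12)]
for n,k in(("scene",c),("side",d),("wrist",w)): print(n,hs(k))
print("scene post mid z.075",hit(c,(351.5,173),.075),"tip now",s["tool_pos"])
# fingertip check: project TCP
def proj(c,p):
    q=c["extrinsics"]@np.r_[p,1]; return c["cx"]-c["fx"]*q[0]/q[2],c["cy"]+c["fy"]*q[1]/q[2]
for z in (.03,.099): print("post proj",z,proj(c,[.496,.067,z]),proj(d,[.496,.067,z]))
print("tcp proj",proj(c,s["tool_pos"]),proj(d,s["tool_pos"]))
E
```

```text
scene [([351.2, 172.5], 37), ([317.3, 243.1], 30), ([235.4, 249.6], 28), ([409.7, 248.9], 18), ([417.2, 259.7], 85), ([287.2, 264.4], 32), ([394.6, 266.5], 20), ([386.2, 276.1], 18), ([275.5, 280.5], 34), ([392.8, 288.5], 87), ([228.6, 310.7], 29), ([386.2, 275.9], 13), ([398.8, 283.7], 13)]
side [([429.0, 179.9], 27), ([300.2, 184.2], 62), ([420.0, 183.4], 20), ([408.7, 186.5], 33), ([423.4, 198.0], 45), ([452.6, 203.4], 78), ([443.2, 202.4], 41), ([431.0, 204.8], 42), ([365.1, 243.7], 18), ([380.4, 272.5], 33), ([355.6, 279.1], 19), ([397.2, 286.6], 40), ([372.6, 293.9], 18), ([331.3, 311.0], 65), ([364.3, 243.7], 30), ([342.0, 251.7], 26), ([381.2, 270.9], 25), ([354.6, 279.1], 22), ([397.8, 286.3], 32), ([370.9, 294.0], 29)]
wrist [([171.2, 265.1], 73), ([173.0, 302.6], 269), ([530.4, 392.2], 12), ([523.5, 388.4], 94)]
scene post mid z.075 [0.49777099 0.06422486] tip now [0.58720247 0.14307234 0.06315967]
post proj 0.03 (np.float64(350.98873740795955), np.float64(180.3120626822514)) (np.float64(300.6380597892555), np.float64(198.73516478371818))
post proj 0.099 (np.float64(351.9578432746247), np.float64(167.91055560811037)) (np.float64(299.81224593946655), np.float64(179.62659647486862))
tcp proj (np.float64(383.74381116677597), np.float64(175.35970339206426)) (np.float64(317.96156583747404), np.float64(174.26003694723315))
```

```bash
cat >> h.py <<'E'
def proj(c,p):
    q=c["extrinsics"]@np.r_[p,1]; return c["cx"]-c["fx"]*q[0]/q[2],c["cy"]+c["fy"]*q[1]/q[2]
E
python3 - <<'E'
from h import *
o=[]
s=state()
for n in("scene","side"):
    c,_=snap(n); u,v=map(int,proj(c,s["tool_pos"])); I=c["pixels"][:,:,::-1].copy(); I[v,u]=(0,255,0)
    o.append(cv2.resize(I[v-60:v+40,u-50:u+50],None,fx=4,fy=4,interpolation=cv2.INTER_NEAREST))
cv2.imwrite("pics/m3.png",np.hstack(o))
E
```

```text
(no output)
```

View pics/m3.png

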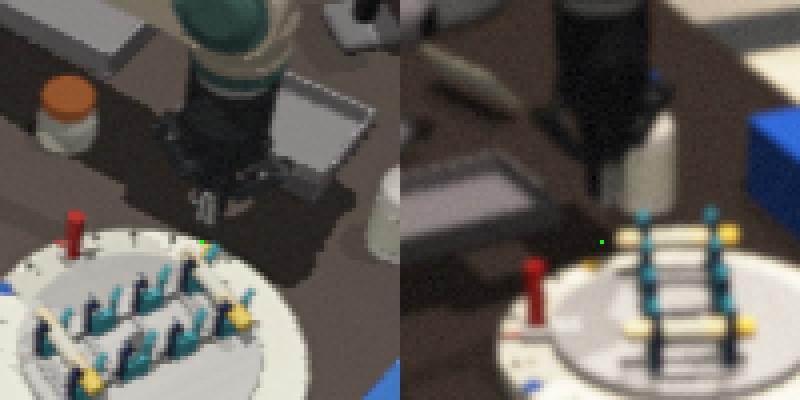

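The side and scene views show the shut fingertips about 30 mm above the point reported as the TCP (green). That explains the miss, as the tips passed over the post top. I'll measure the real offset with a gentle touch on free bench.

```bash
cat > chk.py <<'E'
# exits non-zero when the contact force exceeds the limit in N
import sys; from h import *
s=state(); f=s["contact_force"]; print("f",f.round(1),"z",s["tool_pos"].round(4),"w",round(float(s["gripper_width"]),3)); sys.exit(np.linalg.norm(f)>float(sys.argv[1]))
E
python3 -c "
from h import *
print(go(.44,-.10,.17,0.)); print(go(.44,-.10,.05,0.))"
```

```text
([0.0, 0.0, 0.18], [-21.27, -18.86, -10.69], 'turn deg', np.float64(-10.3))
([0.0, 0.0, 0.18], [-21.27, -18.86, 1.31], 'turn deg', np.float64(-10.3))
```

```bash
python3 -m jog '[[0,0,0,0,0,-5.5,-1],[0,0,0,0,0,-10.7,-1],[0,0,0.18,-21.3,-18.9,-10.7,-1],[0,0,0.18,-21.3,-18.9,-10.7,-1],[0,0,0.18,-21.3,-18.9,-10.7,-1],[0,0,0.18,-21.3,-18.9,-10.7,-1],[0,0,0.18,-21.3,-18.9,-10.7,-1],[0,0,0.18,-21.3,-18.9,-10.7,-1]]' 40
python3 -m jog '[[0,0,0,0,0,5,-1],[0,0,0,0,0,10,-1],[0,0,0,0,0,13,-1],[0,0,0,0,0,13,-1]]' >/dev/null; python3 chk.py 5 &&
python3 -m jog '[[0,0,0,0,0,0.5,-1],[0,0,0,0,0,1,-1],[0,0,0,0,0,1,-1]]' >/dev/null; python3 chk.py 5 && 
python3 -m jog '[[0,0,0,0,0,0.5,-1],[0,0,0,0,0,1,-1],[0,0,0,0,0,1,-1]]' >/dev/null; python3 chk.py 5 && 
python3 -m jog '[[0,0,0,0,0,0.5,-1],[0,0,0,0,0,1,-1],[0,0,0,0,0,1,-1]]' >/dev/null; python3 chk.py 5 && 
python3 -m jog '[[0,0,0,0,0,0.4,-1],[0,0,0,0,0,0.4,-1],[0,0,0,0,0,0.4,-1]]' >/dev/null; python3 chk.py 5
python3 - <<'E'
from h import *
o=[]; s=state()
for n in("scene","side"):
    c,_=snap(n); u,v=map(int,proj(c,s["tool_pos"])); I=c["pixels"][:,:,::-1].copy(); I[v,u]=(0,255,0)
    o.append(cv2.resize(I[v-60:v+40,u-50:u+50],None,fx=4,fy=4,interpolation=cv2.INTER_NEAREST))
cv2.imwrite("pics/m4.png",np.hstack(o))
E
```

```text
t: 5.0
tool_pos: [0.4389, -0.1018, 0.1704]
eef_rot: [2.224, 2.217, 0.001]
contact_force: [0.5, 0.3, -0.1]
gripper_width: 0.002
f [-0.6  0.5 -0.6] z [ 0.4383 -0.0989  0.0379] w -0.0
f [-0.6  0.5 -0.6] z [ 0.4383 -0.0989  0.0379] w -0.0
f [-0.6  0.5 -0.6] z [ 0.4383 -0.0989  0.0379] w -0.0
f [-0.6  0.5 -0.6] z [ 0.4383 -0.0989  0.0379] w -0.0
f [-0.6  0.5 -0.6] z [ 0.4383 -0.0989  0.0379] w -0.0False
False
False
False
False
```

View pics/m4.png

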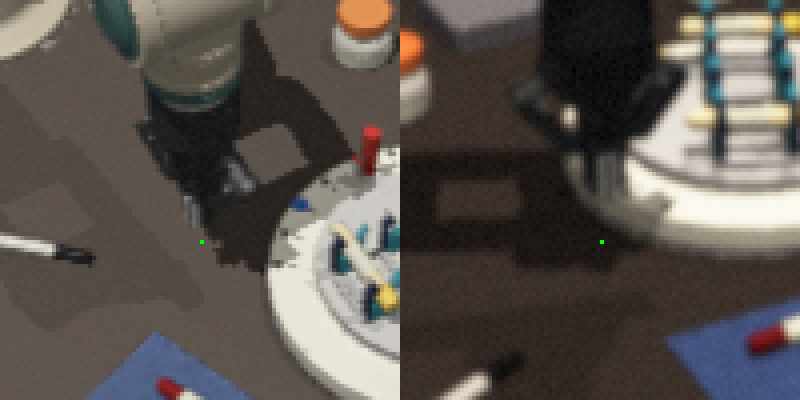

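The tip is again about 28 mm above the reported TCP. The check script's exit code was wrong (numpy bool), so I'll fix it and continue the probe.

```bash
sed -i 's/sys.exit(np/sys.exit(int(np/; s/argv\[1\]))$/argv[1])))/' chk.py
python3 -m jog '[[0,0,0,0,0,1,-1],[0,0,0,0,0,2.0,-1],[0,0,0,0,0,2.0,-1]]' >/dev/null; python3 chk.py 5 &&
python3 -m jog '[[0,0,0,0,0,0.5,-1],[0,0,0,0,0,1,-1],[0,0,0,0,0,1,-1]]' >/dev/null && python3 chk.py 5 && 
python3 -m jog '[[0,0,0,0,0,0.3,-1],[0,0,0,0,0,0.5,-1],[0,0,0,0,0,0.5,-1]]' >/dev/null && python3 chk.py 5 && 
python3 -m jog '[[0,0,0,0,0,0.3,-1],[0,0,0,0,0,0.5,-1],[0,0,0,0,0,0.5,-1]]' >/dev/null && python3 chk.py 5 && 
python3 -m jog '[[0,0,0,0,0,0.3,-1],[0,0,0,0,0,0.5,-1],[0,0,0,0,0,0.5,-1]]' >/dev/null && python3 chk.py 5 && 
python3 -m jog '[[0,0,0,0,0,0.3,-1],[0,0,0,0,0,0.5,-1],[0,0,0,0,0,0.5,-1]]' >/dev/null && python3 chk.py 5 && 
python3 -m jog '[[0,0,0,0,0,0.3,-1],[0,0,0,0,0,0.5,-1],[0,0,0,0,0,0.5,-1]]' >/dev/null && python3 chk.py 5 &&
python3 -m jog '[[0,0,0,0,0,0.3,-1],[0,0,0,0,0,0.5,-1],[0,0,0,0,0,0.5,-1]]' >/dev/null && python3 chk.py 5
```

```text
f [0.1 0.3 1. ] z [ 0.4391 -0.1     0.0192] w 0.003
f [ 0.4 -0.2  0.4] z [ 0.4394 -0.1001  0.0096] w 0.003
f [1.1 0.2 1.2] z [ 0.4396 -0.1002  0.0048] w 0.004
f [-0.7 -0.3 -0.2] z [ 4.395e-01 -1.002e-01 -2.000e-04] w -0.006
f [0.5 0.3 0.3] z [ 0.4395 -0.1002 -0.0052] w 0.001
f [-0.5  0.7 -0.9] z [ 0.4395 -0.1002 -0.0102] w 0.004
f [-0.3 -0.7  0.5] z [ 0.4395 -0.1002 -0.0152] w 0.002
f [ 1.1 -0.5  0.4] z [ 0.4395 -0.1002 -0.0202] w 0.002
```

```bash

python3 -m jog '[[0,0,0,0,0,0.3,-1],[0,0,0,0,0,0.3,-1],[0,0,0,0,0,0.3,-1]]' >/dev/null && python3 chk.py 4 &&
python3 -m jog '[[0,0,0,0,0,0.2,-1],[0,0,0,0,0,0.2,-1],[0,0,0,0,0,0.2,-1]]' >/dev/null && python3 chk.py 4 && 
python3 -m jog '[[0,0,0,0,0,0.2,-1],[0,0,0,0,0,0.2,-1],[0,0,0,0,0,0.2,-1]]' >/dev/null && python3 chk.py 4 && 
python3 -m jog '[[0,0,0,0,0,0.2,-1],[0,0,0,0,0,0.2,-1],[0,0,0,0,0,0.2,-1]]' >/dev/null && python3 chk.py 4 && 
python3 -m jog '[[0,0,0,0,0,0.2,-1],[0,0,0,0,0,0.2,-1],[0,0,0,0,0,0.2,-1]]' >/dev/null && python3 chk.py 4 && 
python3 -m jog '[[0,0,0,0,0,0.2,-1],[0,0,0,0,0,0.2,-1],[0,0,0,0,0,0.2,-1]]' >/dev/null && python3 chk.py 4 && 
python3 -m jog '[[0,0,0,0,0,0.2,-1],[0,0,0,0,0,0.2,-1],[0,0,0,0,0,0.2,-1]]' >/dev/null && python3 chk.py 4
```

```text
f [ 0.2 -0.3  0.6] z [ 0.4397 -0.1002 -0.023 ] w 0.001
f [ 0.8  0.1 -0.1] z [ 0.4397 -0.1002 -0.025 ] w 0.0
f [-0.9  0.3  0.1] z [ 0.4397 -0.1002 -0.027 ] w 0.0
f [ 0.2 -0.8 -0. ] z [ 0.4397 -0.1002 -0.029 ] w -0.0
f [ 0.2 -0.   0.3] z [ 0.4397 -0.1002 -0.031 ] w -0.004
f [-0.   0.4  0.1] z [ 0.4397 -0.1002 -0.033 ] w 0.003
f [-0.6 -0.4 -0.3] z [ 0.4397 -0.1002 -0.035 ] w -0.001
```

```bash

python3 -m jog '[[0,0,0,0,0,0.2,-1],[0,0,0,0,0,0.2,-1],[0,0,0,0,0,0.2,-1]]' >/dev/null && python3 chk.py 4 &&
python3 -m jog '[[0,0,0,0,0,0.2,-1],[0,0,0,0,0,0.2,-1],[0,0,0,0,0,0.2,-1]]' >/dev/null && python3 chk.py 4 && 
python3 -m jog '[[0,0,0,0,0,0.2,-1],[0,0,0,0,0,0.2,-1],[0,0,0,0,0,0.2,-1]]' >/dev/null && python3 chk.py 4 && 
python3 -m jog '[[0,0,0,0,0,0.2,-1],[0,0,0,0,0,0.2,-1],[0,0,0,0,0,0.2,-1]]' >/dev/null && python3 chk.py 4 && 
python3 -m jog '[[0,0,0,0,0,0.2,-1],[0,0,0,0,0,0.2,-1],[0,0,0,0,0,0.2,-1]]' >/dev/null && python3 chk.py 4
python3 - <<'E'
from h import *
o=[]; s=state(); print(s["joint_efforts"].round(1))
for n in("scene","side"):
    c,_=snap(n); u,v=map(int,proj(c,s["tool_pos"])); I=c["pixels"][:,:,::-1].copy(); I[v,u]=(0,255,0)
    o.append(cv2.resize(I[v-35:v+15,u-30:u+30],None,fx=6,fy=6,interpolation=cv2.INTER_CUBIC))
cv2.imwrite("pics/m5.png",np.hstack(o))
E
```

```text
f [ 0.9 -0.1 -0.3] z [ 0.4397 -0.1002 -0.037 ] w -0.003
f [-8.3  2.2 17.7] z [ 0.4399 -0.1003 -0.0373] w -0.001
[ -0.2 -27.3 -27.9   0.1  -2.4  -0. ]
```

View pics/m5.png

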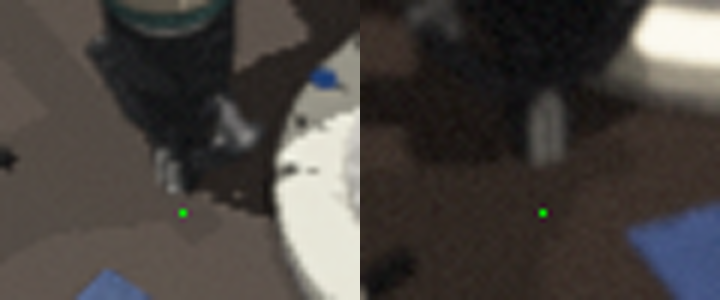

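Contact came at a reported z of −0.037, so the real fingertips sit 37 mm behind the reported TCP and the camera mount still fits the reported frame. I'll use tip z = reported + 0.037 from here, then retry the post.

```bash
python3 - <<'E'
t=open('h.py').read().replace("np.array([x,y,z])-s","np.array([x,y,z-.037])-s").replace('put TCP at x,y,z','put real finger tip at x,y,z (tip = TCP+.037 in z)')
open('h.py','w').write(t)
E
python3 -m jog '[[0,0,0,0,0,-5,-1],[0,0,0,0,0,-10,0],[0,0,0,0,0,-15,0],[0,0,0,0,0,-15,0]]' 40
python3 -c "
from h import *
print(go(.496,.067,.15,70.3)); print(go(.496,.067,.06,70.3));print(state()['qpos'].round(2))"
```

```text
t: 12.58
tool_pos: [0.4421, -0.101, 0.1155]
eef_rot: [2.216, 2.216, 0.006]
contact_force: [-0.2, 0.6, -0.1]
gripper_width: 0.499
([0.006, 0.008, -1.227], [16.8, 5.39, 0.25], 'turn deg', np.float64(70.3))
([0.006, 0.008, -1.227], [16.82, 5.31, 9.25], 'turn deg', np.float64(70.3))
[-0.31 -0.12  1.73  0.    1.53 -0.31]
```

```bash
python3 -m jog '[[0,0,-1.227,16.8,5.4,0.2,0],[0,0,-1.227,16.8,5.4,0.2,0],[0,0,-1.227,16.8,5.4,0.2,0],[0,0,-1.227,16.8,5.4,0.2,0],[0,0,-1.227,16.8,5.4,0.2,0],[0,0,-1.227,16.8,5.4,0.2,0],[0,0,-1.227,16.8,5.4,0.2,0],[0,0,-1.227,16.8,5.4,0.2,0]]'
python3 -c "
from h import *
s=state();print(go(.496,.067,.06,70.3), s['eef_rot'],yaw_of(s))"
```

```text
t: 13.58
tool_pos: [0.4931, 0.0678, 0.1078]
eef_rot: [-0.539, -3.093, 0.001]
contact_force: [-0.3, -0.6, 0.3]
gripper_width: 0.5
([-0.001, -0.002, -0.001], [-0.31, 0.03, 8.48], 'turn deg', np.float64(0.1)) [-5.38610575e-01 -3.09333024e+00  6.31932073e-04] 70.24540303296034
```

```bash
python3 -m jog '[[0,0,0,-0.3,0,4,0],[0,0,0,-0.3,0,8.4,0],[0,0,0,-0.3,0,8.4,0],[0,0,0,-0.3,0,8.4,-1],[0,0,0,-0.3,0,8.4,-1],[0,0,0,-0.3,0,8.4,-1],[0,0,0,-0.3,0,8.4,-1],[0,0,0,-0.3,0,8.4,-1]]' 40
```

```text
t: 14.58
tool_pos: [0.4978, 0.0667, 0.0273]
eef_rot: [0.537, 3.092, 0.001]
contact_force: [-2.4, -0.4, 6.8]
gripper_width: 0.174
```

```bash
python3 -m jog '[[0,0,0.131,-0.1,1.54,-0.2,-1],[0,0,0.262,-0.4,3.05,-0.2,-1],[0,0,0.393,-0.9,4.52,-0.2,-1],[0,0,0.524,-1.58,5.9,-0.2,-1],[0,0,0.654,-2.44,7.18,-0.2,-1],[0,0,0.785,-3.46,8.34,-0.2,-1],[0,0,0.916,-4.62,9.36,-0.2,-1],[0,0,1.047,-5.9,10.22,-0.2,-1]]' 40
python3 -m jog '[[0,0,0,0,0,0,-1],[0,0,0,0,0,0,-1]]' 40
python3 -c "
from h import *
s=state();a=np.array([.6075,.027]);d=s['tool_pos'][:2]-a;print(yaw_of(s),np.degrees(np.arctan2(d[1],d[0])),np.hypot(*d))"
```

```text
t: 15.58
tool_pos: [0.5874, 0.142, 0.0273]
eef_rot: [2.018, 2.405, -0.001]
contact_force: [-0.5, -7.9, -0.4]
gripper_width: 0.175
t: 15.82
tool_pos: [0.587, 0.1419, 0.0274]
eef_rot: [2.013, 2.41, -0.001]
contact_force: [1.5, -5.6, -1.8]
gripper_width: 0.171
10.25913693957064 100.1069596956667 0.11672781012875774
```

```bash
python3 -m jog '[[0,0,0,0,0,0,0],[0,0,0,0,0,0,0],[0,0,0,0,0,0,0],[0,0,0,0,0,-5,0],[0,0,0,0,0,-10,0],[0,0,0,0,0,-16,0],[0,0,0,0,0,-16,0],[0,0,0,0,0,-16,0]]' 40
python3 -m jog '[[0,0,0,-14,0,0,0],[0,0,0,-14,0,0,0],[0,0,0,-14,0,0,0],[0,0,0,-14,0,0,0],[0,0,0,-14,0,0,0]]' 40
python3 - <<'E'
from h import *
c,s=snap("wrist","w3.png"); print(s["tool_pos"],yaw_of(s))
E
```

```text
t: 16.82
tool_pos: [0.5863, 0.1432, 0.1867]
eef_rot: [-2.013, -2.412, 0.0]
contact_force: [0.2, 0.1, -0.7]
gripper_width: 0.498
t: 17.45
tool_pos: [0.6112, 0.0069, 0.1864]
eef_rot: [-2.01, -2.413, 0.0]
contact_force: [0.4, 0.3, -0.2]
gripper_width: 0.497
[0.61122914 0.00689232 0.18637486] 10.401890054416894
```

View pics/w3.png

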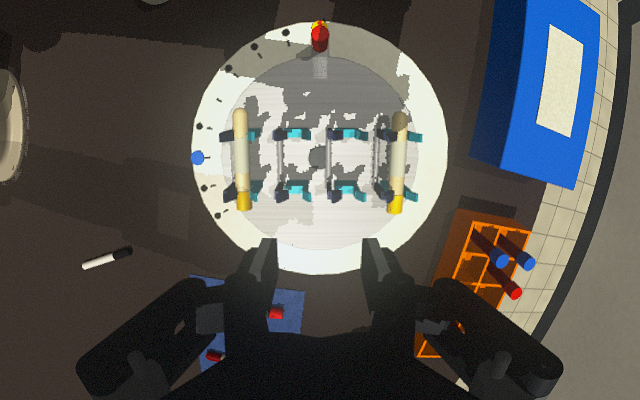

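The pointer sits over the yellow dot at (319,27). The finished tubes are at about (242,159) and (398,162), and the empty clips are around x = 290 and x = 342.

```bash
python3 - <<'E'
from h import *
s=state(); c=read_camera("wrist")
for n,a,b in(("L",(240,110),(244,209)),("R",(399,113),(396,212))):
    A,B=hit(c,a,.080,s),hit(c,b,.080,s); m=(A+B)/2; print(n,m,np.degrees(np.arctan2(*(B-A)[::-1])),np.hypot(*(B-A)))
print("post",hit(c,(320,40),.099,s),"ydot",hit(c,(319,25),.03,s))
ax=np.array([.6075,.0271]); t=np.radians(10.3)
for k in(-.075,-.025,.025,.075): print(k,ax+k*np.array([np.cos(t),np.sin(t)]))
print(go(.534,.0135,.14,10.3),go(.534,.0135,.06,10.3))
E
```

```text
L [0.53353116 0.01664983] -80.20246726100022 0.09732508275397786
R [0.68204913 0.04091563] -78.21050320542338 0.09774049259715369
post [0.58788347 0.1370805 ] ydot [0.58112241 0.1690875 ]
-0.075 [0.53370862 0.01368983]
-0.025 [0.58290287 0.02262994]
0.025 [0.63209713 0.03157006]
0.075 [0.68129138 0.04051017]
([-0.0, -0.0, 0.002], [2.04, -7.49, 8.39], 'turn deg', np.float64(-0.1)) ([-0.0, -0.0, 0.002], [2.04, -7.49, 16.39], 'turn deg', np.float64(-0.1))
```

```bash
python3 -m jog '[[0,0,0,2.1,-7.5,4,-0.3],[0,0,0,2.1,-7.5,8.4,-0.3],[0,0,0,2.1,-7.5,8.4,-0.3],[0,0,0,2.1,-7.5,8.4,-0.3],[0,0,0,2.1,-7.5,8.4,-0.3]]' 60
python3 -c "
from h import *
print(go(.5335,.0145,.068,10.3))"
```

```text
t: 18.18
tool_pos: [0.537, 0.0126, 0.1067]
eef_rot: [2.009, 2.408, 0.006]
contact_force: [-0.7, -0.1, 0.3]
gripper_width: 0.353
([0.006, 0.001, 0.0], [0.26, -0.36, 7.57], 'turn deg', np.float64(-0.0))
```

```bash
python3 -m jog '[[0,0,0,0,0,0,-0.3],[0,0,0,0,0,3.6,-0.3],[0,0,0,0,0,7.2,-0.3],[0,0,0,0,0,7.2,-0.3],[0,0,0,0,0,7.2,-0.3]]' 60; python3 chk.py 5 &&
python3 -m jog '[[0,0,0,0,0,0,-1],[0,0,0,0,0,0,-1],[0,0,0,0,0,0,-1],[0,0,0,0,0,0,-1]]' 60
```

```text
t: 18.8
tool_pos: [0.5354, 0.0125, 0.0331]
eef_rot: [2.011, 2.41, 0.003]
contact_force: [-0.5, 0.6, 0.6]
gripper_width: 0.349
f [-0.5  0.6  0.6] z [0.5354 0.0125 0.0331] w 0.349
t: 19.3
tool_pos: [0.5347, 0.0124, 0.0334]
eef_rot: [2.012, 2.411, 0.001]
contact_force: [-4.7, -1.6, 6.4]
gripper_width: 0.162
```

```bash
python3 -m jog '[[0,0,0,0,0,-1,-1],[0,0,0,0,0,-2,-1],[0,0,0,0,0,-4,-1],[0,0,0,0,0,-8,-1],[0,0,0,0,0,-12,-1],[0,0,0,0,0,-12,-1],[0,0,0,0,0,-12,-1]]' 60
cat > tray.py <<'E'
from h import *
c,_=snap("scene"); I=c["pixels"]; h=cv2.cvtColor(I,cv2.COLOR_RGB2HSV)
print("px in tray floor hsv",h[146,402],"bench",h[175,320])
m=((h[...,1]<35)&(h[...,2]>60)).astype(np.uint8)
n,l,st,ce=cv2.connectedComponentsWithStats(m)
for i in range(1,n):
    if st[i,4]>250 and 360<ce[i][0]<450 and 100<ce[i][1]<200:
        q=cv2.boxPoints(cv2.minAreaRect(np.argwhere(l==i)[:,::-1].astype(np.float32))); Q=np.array([hit(c,p,.013) for p in q])
        print("area",st[i,4],"centre world",hit(c,ce[i],.015),Q.round(3).tolist())
E
python3 tray.py; python3 chk.py 5
```

```text
t: 20.18
tool_pos: [0.5338, 0.0126, 0.1511]
eef_rot: [2.013, 2.412, -0.0]
contact_force: [-0.4, 0.4, -1.2]
gripper_width: 0.159
px in tray floor hsv [174   9 140] bench [12 48 91]
area 1212 centre world [0.54716468 0.32877834] [[0.471, 0.243], [0.415, 0.402], [0.619, 0.421], [0.661, 0.268]]
area 364 centre world [0.68711312 0.34233543] [[0.684, 0.27], [0.625, 0.418], [0.684, 0.438], [0.739, 0.29]]
f [ 0.4  0.5 -1.4] z [0.5335 0.0126 0.1503] w 0.161
```

```bash
python3 -c "
from h import *
print(go(.517,.365,.22,96.5))"
```

```text
([-0.001, -0.001, -1.504], [34.96, 4.68, -3.27], 'turn deg', np.float64(86.2))
```

```bash
python3 -m jog '[[0,0,-0.19,4,0.5,-3.3,-1],[0,0,-0.38,8,1,-3.3,-1],[0,0,-0.56,12,1.6,-3.3,-1],[0,0,-0.75,16,2.3,-3.3,-1],[0,0,-0.93,21,3,-3.3,-1],[0,0,-1.12,26,3.7,-3.3,-1],[0,0,-1.31,31,4.4,-3.3,-1],[0,0,-1.5,35,4.7,-3.3,-1]]' 60
python3 -m jog '[[0,0,0,0,0,0,-1],[0,0,0,0,0,0,-1],[0,0,0,0,0,0,-1]]'
python3 - <<'E'
from h import *
c,s=snap("wrist","w4.png"); print(s["tool_pos"],yaw_of(s))
E
```

```text
t: 21.22
tool_pos: [0.5166, 0.3669, 0.1822]
eef_rot: [0.17, -3.134, 0.002]
contact_force: [0.9, 0.5, -0.9]
gripper_width: 0.158
t: 21.6
tool_pos: [0.5178, 0.3643, 0.1838]
eef_rot: [0.156, -3.137, 0.001]
contact_force: [-0.1, 0.0, 0.4]
gripper_width: 0.157
[0.51783711 0.36425865 0.18375984] 95.70196972369837
```

View pics/w4.png

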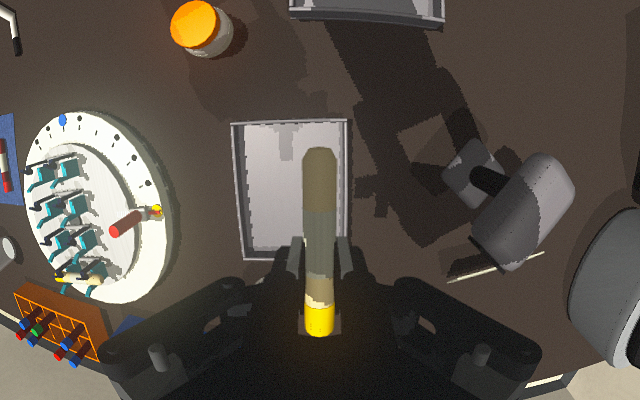

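The wrist view shows the tube held with its yellow cap towards +x. The tray rim corners are at (232,123), (351,119) and (244,260), and the pointer is on yellow at (157,210).

```bash
python3 - <<'E'
from h import *
s=state(); c=read_camera("wrist")
a,b,d=[hit(c,p,.026,s) for p in((232,123),(351,119),(244,260))]
print(a,b,d,np.hypot(*(b-a)),np.hypot(*(d-a)),"centre",(b+d)/2,"x dir deg",np.degrees(np.arctan2(*(d-a)[::-1])))
ctr=(b+d)/2; t=np.arctan2(*(d-a)[::-1])
for k in(-.025,.025):
    p=ctr+k*np.array([-np.sin(t),np.cos(t)]); print(k,p,go(*p,.03,np.degrees(t)+90))
E
```

```text
[0.47000895 0.26255534] [0.45444108 0.393189  ] [0.63755601 0.28165728] 0.13155801447636928 0.16863243902957817 centre [0.54599854 0.33742314] x dir deg 6.504172449420315
-0.025 [0.54883043 0.31258405] ([-0.0, 0.0, -0.014], [-2.56, -5.46, 19.11], 'turn deg', np.float64(0.8))
0.025 [0.54316665 0.36226223] ([-0.0, 0.0, -0.014], [-2.49, -0.46, 19.11], 'turn deg', np.float64(0.8))
```

```bash
python3 -m jog '[[0,0,-0.014,-2.6,-5.5,2,-1],[0,0,-0.014,-2.6,-5.5,7,-1],[0,0,-0.014,-2.6,-5.5,12,-1],[0,0,-0.014,-2.6,-5.5,16,-1],[0,0,-0.014,-2.6,-5.5,19,-1],[0,0,-0.014,-2.6,-5.5,20.5,-1],[0,0,-0.014,-2.6,-5.5,21.3,-1],[0,0,-0.014,-2.6,-5.5,21.3,-1]]'; python3 -m jog '[[0,0,0,0,0,0,-1],[0,0,0,0,0,0,-1]]'
```

```text
t: 22.7
tool_pos: [0.5494, 0.3133, -0.0284]
eef_rot: [-0.181, 3.136, 0.0]
contact_force: [0.1, 0.8, 0.2]
gripper_width: 0.161
t: 22.95
tool_pos: [0.5497, 0.3136, -0.0279]
eef_rot: [-0.182, 3.135, 0.001]
contact_force: [-0.5, -0.7, 0.7]
gripper_width: 0.155
```

```bash
python3 -m jog '[[0,0,0,0,0,0.2,-1],[0,0,0,0,0,0.2,-1],[0,0,0,0,0,0.2,-0.5],[0,0,0,0,0,0.2,-0.5],[0,0,0,0,0,0.2,-0.5],[0,0,0,0,0,-5,-0.5],[0,0,0,0,0,-10,-0.5],[0,0,0,0,0,-16,-0.5]]'; python3 -m jog '[[0,0,0,0,0,0,-0.5],[0,0,0,0,0,0,-0.5]]'
python3 -c "
from h import *
print(go(.6815,.0410,.16,10.3))"
```

```text
t: 23.95
tool_pos: [0.5484, 0.313, 0.1318]
eef_rot: [0.182, -3.135, 0.001]
contact_force: [0.3, -0.6, 0.1]
gripper_width: 0.251
t: 24.2
tool_pos: [0.5489, 0.3132, 0.1306]
eef_rot: [0.182, -3.136, 0.0]
contact_force: [-0.1, 0.2, -0.9]
gripper_width: 0.248
([-0.0, -0.0, 1.507], [-10.03, -28.57, 0.77], 'turn deg', np.float64(-86.3))
```

```bash
python3 -m jog '[[0,0,0.19,-1,-4,0.5,-0.3],[0,0,0.38,-2,-8,0.5,-0.3],[0,0,0.57,-3.5,-12,0.5,-0.3],[0,0,0.75,-5,-16,0.5,-0.3],[0,0,0.94,-7,-20,0.5,-0.3],[0,0,1.13,-9,-24,0.5,-0.3],[0,0,1.32,-10,-28.5,0.5,-0.3],[0,0,1.507,-10,-28.6,0.5,-0.3]]'; python3 -m jog '[[0,0,0,0,0,0,-0.3],[0,0,0,0,0,0,-0.3],[0,0,0,0,0,0,-0.3]]'
python3 -c "
from h import *
print(go(.6815,.0410,.068,10.3))"
```

```text
t: 25.2
tool_pos: [0.6811, 0.0371, 0.1228]
eef_rot: [-2.016, -2.406, 0.005]
contact_force: [-0.6, 0.7, -0.6]
gripper_width: 0.352
t: 25.58
tool_pos: [0.6811, 0.0414, 0.1257]
eef_rot: [-2.001, -2.421, 0.0]
contact_force: [-0.4, 0.4, -0.7]
gripper_width: 0.352
([-0.0, -0.0, 0.01], [-0.05, 0.03, 9.47], 'turn deg', np.float64(-0.6))
```

```bash
python3 -m jog '[[0,0,0.01,0,0,4.5,-0.3],[0,0,0.01,0,0,9,-0.3],[0,0,0.01,0,0,9.5,-0.3],[0,0,0.01,0,0,9.5,-0.3],[0,0,0.01,0,0,9.5,-0.3]]' 60; python3 chk.py 5 &&
python3 -m jog '[[0,0,0,0,0,0,-1],[0,0,0,0,0,0,-1],[0,0,0,0,0,0,-1],[0,0,0,0,0,0,-1]]' 60 && python3 -m jog '[[0,0,0,0,0,-1,-1],[0,0,0,0,0,-2,-1],[0,0,0,0,0,-4,-1],[0,0,0,0,0,-8,-1],[0,0,0,0,0,-13,-1],[0,0,0,0,0,-13,-1],[0,0,0,0,0,-13,-1]]' 60; python3 -m jog '[[0,0,0,0,0,0,-1],[0,0,0,0,0,0,-1]]' 60
python3 -c "
from h import *
print(go(.543,.362,.2,96.5))"
```

```text
t: 26.2
tool_pos: [0.683, 0.0409, 0.0342]
eef_rot: [2.014, 2.406, 0.005]
contact_force: [0.3, 0.2, -0.3]
gripper_width: 0.349
f [ 0.3  0.2 -0.3] z [0.683  0.0409 0.0342] w 0.349
t: 26.7
tool_pos: [0.682, 0.0407, 0.0335]
eef_rot: [2.016, 2.407, 0.002]
contact_force: [-3.5, -0.3, 5.2]
gripper_width: 0.159
t: 27.58
tool_pos: [0.6813, 0.0407, 0.1616]
eef_rot: [2.017, 2.408, 0.0]
contact_force: [-0.6, 0.5, -1.0]
gripper_width: 0.16
t: 27.82
tool_pos: [0.6809, 0.0407, 0.1597]
eef_rot: [-2.016, -2.407, 0.002]
contact_force: [-0.2, 0.4, -0.2]
gripper_width: 0.154
([-0.001, -0.002, -1.508], [34.05, -7.93, -0.29], 'turn deg', np.float64(86.4))
```

```bash
python3 -m jog '[[0,0,-0.19,4,-1,-0.3,-1],[0,0,-0.38,8,-2,-0.3,-1],[0,0,-0.57,12,-3,-0.3,-1],[0,0,-0.75,16,-4,-0.3,-1],[0,0,-0.94,21,-5,-0.3,-1],[0,0,-1.13,26,-6,-0.3,-1],[0,0,-1.32,31,-7,-0.3,-1],[0,0,-1.508,34,-7.9,-0.3,-1]]' 60; python3 -m jog '[[0,0,0,0,0,0,-1],[0,0,0,0,0,0,-1],[0,0,0,0,0,0,-1]]'
python3 - <<'E'
from h import *
c,s=snap("wrist","w5.png"); print(s["tool_pos"],yaw_of(s),go(.5432,.3623,.03,96.5,s))
E
```

```text
t: 28.82
tool_pos: [0.5425, 0.3637, 0.1633]
eef_rot: [0.179, -3.135, 0.0]
contact_force: [0.7, -0.1, 0.7]
gripper_width: 0.16
t: 29.2
tool_pos: [0.5445, 0.3605, 0.1639]
eef_rot: [0.162, -3.137, 0.001]
contact_force: [0.3, -0.2, -0.6]
gripper_width: 0.157
[0.54450908 0.36048194 0.16385339] 95.90503461563746 ([-0.0, -0.0, -0.01], [0.11, 0.2, 17.09], 'turn deg', np.float64(0.6))
```

View pics/w5.png

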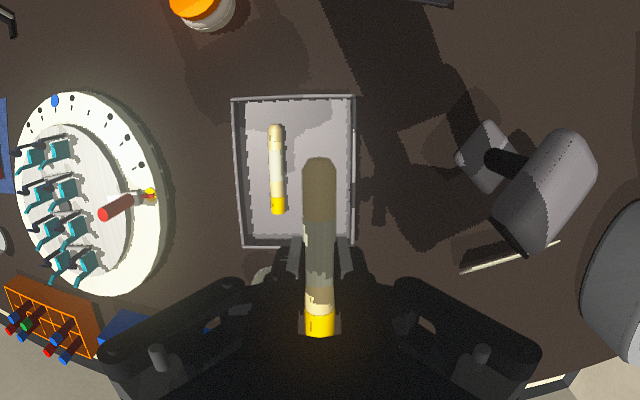

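The first tube lies in the tray at (277,168), all clips look empty, and the tray is unchanged. Laying the second tube beside it.

```bash
python3 -m jog '[[0,0,-0.01,0.1,0.2,5,-1],[0,0,-0.01,0.1,0.2,10,-1],[0,0,-0.01,0.1,0.2,14,-1],[0,0,-0.01,0.1,0.2,17,-1],[0,0,-0.01,0.1,0.2,18.5,-1],[0,0,-0.01,0.1,0.2,19.4,-1],[0,0,-0.01,0.1,0.2,19.4,-1],[0,0,-0.01,0.1,0.2,19.4,-1]]'; python3 -m jog '[[0,0,0,0,0,0.2,-1],[0,0,0,0,0,0.2,-1],[0,0,0,0,0,0.2,-0.5],[0,0,0,0,0,0.2,-0.5],[0,0,0,0,0,0.2,-0.5],[0,0,0,0,0,-5,-0.5],[0,0,0,0,0,-10,-0.5],[0,0,0,0,0,-16,-0.5]]'; python3 -m jog '[[0,0,0,0,0,0,-0.5],[0,0,0,0,0,0,-0.5]]'
python3 -c "
from h import *
print(go(.53,-.06,.17,90)); print(state()['qpos'].round(2))"
```

```text
t: 30.25
tool_pos: [0.5436, 0.3639, -0.0285]
eef_rot: [-0.181, 3.134, 0.002]
contact_force: [-0.2, 0.6, -0.3]
gripper_width: 0.158
t: 31.25
tool_pos: [0.5421, 0.3631, 0.1308]
eef_rot: [0.182, -3.135, 0.001]
contact_force: [0.7, 0.5, -0.3]
gripper_width: 0.251
t: 31.5
tool_pos: [0.5426, 0.3634, 0.1296]
eef_rot: [0.182, -3.136, 0.0]
contact_force: [0.2, 0.2, -0.3]
gripper_width: 0.251
([-0.0, -0.0, 0.116], [6.14, -41.91, -0.33], 'turn deg', np.float64(-6.6))
[ 0.53  0.44  1.07 -0.    1.63 -1.15]
```

```bash
python3 -m jog '[[0,0,0.116,3,-6,-3,-0.3],[0,0,0.116,6,-12,-3.3,-0.3],[0,0,0.116,6,-18,-3.3,-0.3],[0,0,0.116,6,-24,-3.3,-0.3],[0,0,0.116,6,-30,-3.3,-0.3],[0,0,0.116,6,-36,-3.3,-0.3],[0,0,0.116,6,-42,-3.3,-0.3],[0,0,0.116,6,-48,-3.3,-0.3]]'; python3 -m jog '[[0,0,0,-1,-6,0,-0.3],[0,0,0,-2,-12,0,-0.3],[0,0,0,-2,-12,0,-0.3],[0,0,0,-2,-12,0,-0.3],[0,0,0,-2,-12,0,-0.3]]'
python3 - <<'E'
from h import *
c,s=snap("wrist","w6.png"); print(s["tool_pos"],yaw_of(s))
E
```

```text
t: 32.5
tool_pos: [0.5376, -0.1221, 0.1609]
eef_rot: [-0.001, -3.138, -0.002]
contact_force: [1.5, 0.6, 0.4]
gripper_width: 0.352
t: 33.12
tool_pos: [0.5584, -0.2389, 0.1625]
eef_rot: [0.002, -3.141, -0.001]
contact_force: [-0.4, 0.9, -0.5]
gripper_width: 0.349
[ 0.55841752 -0.23889117  0.162495  ] 90.07450321623774
```

View pics/w6.png

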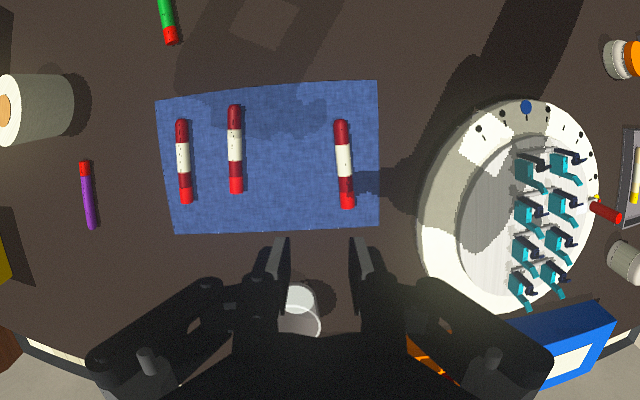

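Three red tubes are on the mat at (343,164), (235,149) and (184,161). The green one at (168,20) and the purple one at (88,195) are off it.

```bash
python3 - <<'E'
from h import *
s=state(); c=read_camera("wrist")
for n,a,b in(("A",(340,120),(347,208)),("B",(234,104),(236,193)),("C",(181,119),(187,203))):
    A,B=hit(c,a,.012,s),hit(c,b,.012,s); m=(A+B)/2; an=np.degrees(np.arctan2(*(B-A)[::-1])); print(n,m,an,np.hypot(*(B-A)),go(*m,.04,an+90,s))
E
```

```text
A [ 0.54827284 -0.21159275] 5.54021077342783 0.09872199287419364 ([0.0, -0.0, -0.095], [1.02, 2.73, 15.99], 'turn deg', np.float64(5.5))
B [ 0.52979215 -0.33181095] -1.496766449552302 0.10007942025004163 ([0.0, -0.0, 0.028], [2.89, -9.29, 15.99], 'turn deg', np.float64(-1.6))
C [ 0.54234233 -0.39569567] -0.9055265337938178 0.09962349903523307 ([0.0, -0.0, 0.017], [1.64, -15.68, 15.98], 'turn deg', np.float64(-1.0))
```

```bash
python3 -m jog '[[0,0,-0.095,1,2.7,5,-0.3],[0,0,-0.095,1,2.7,10,-0.3],[0,0,-0.095,1,2.7,15,-0.3],[0,0,-0.095,1,2.7,18,-0.3],[0,0,-0.095,1,2.7,19.5,-0.3],[0,0,-0.095,1,2.7,19.5,-0.3],[0,0,-0.095,1,2.7,19.5,-0.3]]' 60; python3 chk.py 6 && python3 -m jog '[[0,0,0,0,0,0,-1],[0,0,0,0,0,0,-1],[0,0,0,0,0,0,-1],[0,0,0,0,0,0,-1]]' 60
```

```text
t: 34.1
tool_pos: [0.5498, -0.2136, -0.0301]
eef_rot: [-0.149, 3.135, -0.002]
contact_force: [-0.0, 0.6, 0.1]
gripper_width: 0.354
f [-0.   0.6  0.1] z [ 0.5498 -0.2136 -0.0301] w 0.354
t: 34.6
tool_pos: [0.5497, -0.2137, -0.03]
eef_rot: [-0.149, 3.135, -0.002]
contact_force: [-1.5, 0.5, 7.5]
gripper_width: 0.157
```

```bash
python3 -m jog '[[0,0,0,0,0,0,-0.4],[0,0,0,0,0,0,-0.4],[0,0,0,0,0,0.35,-0.4],[0,0,0,0,0,0.35,-0.4],[0,0,0,0,0,0.35,-0.4]]' 60; python3 chk.py 6 && python3 -m jog '[[0,0,0,0,0,0,-1],[0,0,0,0,0,0,-1],[0,0,0,0,0,0,-1]]' 60 && python3 -m jog '[[0,0,0,0,0,-2,-1],[0,0,0,0,0,-7,-1],[0,0,0,0,0,-13,-1],[0,0,0,0,0,-19,-1],[0,0,0,0,0,-19,-1],[0,0,0,0,0,-19,-1]]'
python3 -c "
from h import *
print(go(.5337,.0137,.17,10.3))"
```

```text
t: 35.22
tool_pos: [0.5486, -0.2133, -0.0354]
eef_rot: [-0.149, 3.138, -0.0]
contact_force: [-0.1, -0.3, 2.4]
gripper_width: 0.297
f [-0.1 -0.3  2.4] z [ 0.5486 -0.2133 -0.0354] w 0.297
t: 35.6
tool_pos: [0.5491, -0.2135, -0.0347]
eef_rot: [-0.149, 3.137, -0.001]
contact_force: [0.4, 1.3, 6.5]
gripper_width: 0.159
t: 36.35
tool_pos: [0.5482, -0.2131, 0.1544]
eef_rot: [0.149, -3.138, -0.0]
contact_force: [0.6, -0.3, -0.8]
gripper_width: 0.16
([-0.0, -0.0, 1.486], [-0.7, 22.71, 2.15], 'turn deg', np.float64(-85.1))
```

```bash
python3 -m jog '[[0,0,0.19,0,2,1,-1],[0,0,0.38,0,5,2,-1],[0,0,0.57,0,8,2,-1],[0,0,0.75,-0.7,11,2,-1],[0,0,0.94,-0.7,14,2,-1],[0,0,1.13,-0.7,17,2,-1],[0,0,1.32,-0.7,20,2,-1],[0,0,1.486,-0.7,22.7,2,-1]]'; python3 -m jog '[[0,0,0,0,0,0,-1],[0,0,0,0,0,0,-1],[0,0,0,0,0,0,-1],[0,0,0,0,0,0,-1]]'
python3 -c "
from h import *
s=state();print(go(.5337,.0137,.12,10.3),s['gripper_width'],s['tool_pos'])"
```

```text
t: 37.35
tool_pos: [0.5326, 0.0145, 0.1323]
eef_rot: [-2.018, -2.403, 0.004]
contact_force: [0.0, 0.1, -1.4]
gripper_width: 0.161
t: 37.85
tool_pos: [0.534, 0.0128, 0.1343]
eef_rot: [-2.014, -2.411, 0.0]
contact_force: [-0.2, -0.2, -0.2]
gripper_width: 0.159
([-0.0, -0.0, -0.001], [0.1, -0.01, 5.13], 'turn deg', np.float64(0.0)) 0.15910187406525364 [0.53398033 0.01276008 0.13432019]
```

```bash
python3 -m jog '[[0,0,0,0.1,0,3,-1],[0,0,0,0.1,0,5.5,-1],[0,0,0,0.1,0,6.5,-1],[0,0,0,0.1,0,6.5,-1],[0,0,0,0.1,0,6.5,-1]]'; python3 chk.py 8 && python3 -m jog '[[0,0,0,0,0,0.5,-1],[0,0,0,0,0,1,-1],[0,0,0,0,0,1.5,-1],[0,0,0,0,0,2,-1],[0,0,0,0,0,2,-1]]' && python3 -m jog '[[0,0,0,0,0,0.4,-1],[0,0,0,0,0,0.8,-1],[0,0,0,0,0,1.2,-1],[0,0,0,0,0,1.6,-1],[0,0,0,0,0,1.6,-1],[0,0,0,0,0,1.6,-1]]'
```

```text
t: 38.48
tool_pos: [0.5346, 0.0143, 0.0708]
eef_rot: [2.012, 2.41, 0.002]
contact_force: [0.6, -0.3, 0.2]
gripper_width: 0.159
f [ 0.6 -0.3  0.2] z [0.5346 0.0143 0.0708] w 0.159
t: 39.1
tool_pos: [0.5351, 0.0145, 0.0501]
eef_rot: [2.012, 2.41, 0.004]
contact_force: [4.3, 0.7, 1.5]
gripper_width: 0.162
t: 39.85
tool_pos: [0.5334, 0.0144, 0.0332]
eef_rot: [-2.013, -2.411, 0.001]
contact_force: [-0.4, 0.5, 0.5]
gripper_width: 0.162
```

```bash
python3 -m jog '[[0,0,0,0,0,0.15,-1],[0,0,0,0,0,0.15,-1],[0,0,0,0,0,0.15,-1]]'; python3 -m jog '[[0,0,0,0,0,0.15,-1],[0,0,0,0,0,0.15,-1],[0,0,0,0,0,0.15,-1]]'
```

```text
t: 40.22
tool_pos: [0.5342, 0.0143, 0.033]
eef_rot: [2.013, 2.411, 0.001]
contact_force: [-2.6, 0.4, 7.8]
gripper_width: 0.159
t: 40.6
tool_pos: [0.5343, 0.0143, 0.0329]
eef_rot: [2.012, 2.411, 0.001]
contact_force: [-7.0, -0.3, 16.4]
gripper_width: 0.155
```

A hard stop at the height where the old tube was gripped means tube A is home. Release and go for tube B.

```bash
python3 -m jog '[[0,0,0,0,0,-0.2,-1],[0,0,0,0,0,-0.2,-0.4],[0,0,0,0,0,-0.2,-0.4],[0,0,0,0,0,-0.2,-0.4],[0,0,0,0,0,-4,-0.4],[0,0,0,0,0,-9,-0.4],[0,0,0,0,0,-13,-0.4],[0,0,0,0,0,-13,-0.4]]'; python3 -m jog '[[0,0,0,0,0,0,-0.4],[0,0,0,0,0,0,-0.4]]'
python3 -c "
from h import *
s=state();print(go(.5298,-.3318,.17,88.5),s['gripper_width'],s['tool_pos'],s['qpos'].round(2))"
```

```text
t: 41.6
tool_pos: [0.5356, 0.0143, 0.1644]
eef_rot: [2.01, 2.407, 0.007]
contact_force: [-0.2, -0.2, -0.8]
gripper_width: 0.301
t: 41.85
tool_pos: [0.533, 0.0144, 0.1587]
eef_rot: [-2.012, -2.41, 0.003]
contact_force: [-0.3, -0.2, -0.1]
gripper_width: 0.297
([-0.002, -0.003, -1.365], [-34.01, -6.49, 2.57], 'turn deg', np.float64(78.2)) 0.29702231564058285 [0.53303288 0.01439652 0.15868816] [-0.04  0.09  1.43 -0.    1.62 -0.22]
```

```bash
python3 -m jog '[[0,0,-0.18,-4.5,-1,0,-0.3],[0,0,-0.36,-9,-2,0,-0.3],[0,0,-0.54,-14,-3,0.5,-0.3],[0,0,-0.72,-19,-4,1,-0.3],[0,0,-0.9,-24,-5,1.5,-0.3],[0,0,-1.08,-29,-6,2,-0.3],[0,0,-1.26,-34,-6.5,2.5,-0.3],[0,0,-1.365,-34,-6.5,2.5,-0.3]]'; python3 -m jog '[[0,0,0,0,0,0,-0.3],[0,0,0,0,0,0,-0.3],[0,0,0,0,0,0,-0.3],[0,0,0,0,0,0,-0.3]]'
python3 -c "
from h import *
s=state();print(go(.5298,-.3318,.04,88.5),s['gripper_width'],s['tool_pos'])"
```

```text
t: 42.85
tool_pos: [0.529, -0.3345, 0.1324]
eef_rot: [-0.041, -3.138, -0.003]
contact_force: [0.2, 1.0, 0.1]
gripper_width: 0.349
t: 43.35
tool_pos: [0.5307, -0.3313, 0.1357]
eef_rot: [0.041, 3.141, -0.0]
contact_force: [0.1, -1.1, 0.4]
gripper_width: 0.353
([-0.0, 0.0, -0.0], [0.1, -0.05, 13.27], 'turn deg', np.float64(0.0)) 0.35299650770028324 [ 0.53073676 -0.33134486  0.1357319 ]
```

```bash
python3 -m jog '[[0,0,0,0.1,-0.1,5,-0.3],[0,0,0,0.1,-0.1,10,-0.3],[0,0,0,0.1,-0.1,14,-0.3],[0,0,0,0.1,-0.1,16,-0.3],[0,0,0,0.1,-0.1,17,-0.3],[0,0,0,0.1,-0.1,17,-0.3],[0,0,0,0.1,-0.1,17,-0.3]]' 60; python3 chk.py 6 && python3 -m jog '[[0,0,0,0,0,0,-1],[0,0,0,0,0,0,-1],[0,0,0,0,0,0,-1],[0,0,0,0,0,0,-1]]' 60
```

```text
t: 44.22
tool_pos: [0.5306, -0.3335, -0.0326]
eef_rot: [0.041, 3.139, -0.003]
contact_force: [-0.2, 0.2, 0.6]
gripper_width: 0.347
f [-0.2  0.2  0.6] z [ 0.5306 -0.3335 -0.0326] w 0.347
t: 44.72
tool_pos: [0.5304, -0.3333, -0.0328]
eef_rot: [0.041, 3.139, -0.002]
contact_force: [-0.6, -0.2, 6.8]
gripper_width: 0.155
```

```bash
python3 -m jog '[[0,0,0,0,0,-2,-1],[0,0,0,0,0,-7,-1],[0,0,0,0,0,-13,-1],[0,0,0,0,0,-18,-1],[0,0,0,0,0,-18,-1],[0,0,0,0,0,-18,-1]]'
python3 -c "
from h import *
s=state();print(go(.5829,.0227,.17,10.3),s['gripper_width'])"
```

```text
t: 45.48
tool_pos: [0.5292, -0.3325, 0.1454]
eef_rot: [-0.041, -3.141, -0.0]
contact_force: [0.1, 0.9, -0.4]
gripper_width: 0.158
([-0.0, -0.0, 1.365], [-4.43, 35.65, 1.25], 'turn deg', np.float64(-78.2)) 0.15806345120267984
```

```bash
python3 -m jog '[[0,0,0.18,-0.5,4.5,0,-1],[0,0,0.36,-1,9,0,-1],[0,0,0.54,-2,14,0.5,-1],[0,0,0.72,-3,19,1,-1],[0,0,0.9,-4,24,1,-1],[0,0,1.08,-4.4,29,1,-1],[0,0,1.26,-4.4,34,1,-1],[0,0,1.365,-4.4,35.6,1,-1]]'; python3 -m jog '[[0,0,0,0,0,0,-1],[0,0,0,0,0,0,-1],[0,0,0,0,0,0,-1],[0,0,0,0,0,0,-1],[0,0,0,0,0,0,-1]]'
python3 -c "
from h import *
s=state();print(go(.5829,.0227,.0722,10.3),s['gripper_width'],s['tool_pos'])"
```

```text
t: 46.48
tool_pos: [0.5816, 0.0249, 0.1334]
eef_rot: [-2.013, -2.408, 0.003]
contact_force: [-0.2, 0.1, 0.2]
gripper_width: 0.157
t: 47.1
tool_pos: [0.5829, 0.0216, 0.1356]
eef_rot: [2.014, 2.411, 0.0]
contact_force: [0.3, -0.1, -0.3]
gripper_width: 0.159
([0.0, 0.0, -0.001], [0.11, 0.02, 10.04], 'turn deg', np.float64(0.0)) 0.15918008732891986 [0.58290711 0.02158279 0.13555826]
```

```bash
python3 -m jog '[[0,0,0,0.1,0,3,-1],[0,0,0,0.1,0,5.5,-1],[0,0,0,0.1,0,6.5,-1],[0,0,0,0.1,0,6.5,-1],[0,0,0,0.1,0,6.5,-1]]'; python3 chk.py 8 && python3 -m jog '[[0,0,0,0,0,0.5,-1],[0,0,0,0,0,1,-1],[0,0,0,0,0,1.5,-1],[0,0,0,0,0,2,-1],[0,0,0,0,0,2,-1]]' && python3 -m jog '[[0,0,0,0,0,0.4,-1],[0,0,0,0,0,0.8,-1],[0,0,0,0,0,1.2,-1],[0,0,0,0,0,1.6,-1],[0,0,0,0,0,1.6,-1],[0,0,0,0,0,1.6,-1]]';python3 -m jog '[[0,0,0,0,0,0.15,-1],[0,0,0,0,0,0.15,-1],[0,0,0,0,0,0.15,-1]]'; python3 chk.py 10 && python3 -m jog '[[0,0,0,0,0,0.15,-1],[0,0,0,0,0,0.15,-1],[0,0,0,0,0,0.15,-1]]'
```

```text
t: 47.72
tool_pos: [0.5835, 0.0229, 0.0719]
eef_rot: [2.012, 2.41, 0.002]
contact_force: [-0.6, -1.1, 0.2]
gripper_width: 0.155
f [-0.6 -1.1  0.2] z [0.5835 0.0229 0.0719] w 0.155
t: 48.35
tool_pos: [0.5843, 0.0232, 0.0514]
eef_rot: [2.011, 2.409, 0.005]
contact_force: [5.9, 1.4, 1.5]
gripper_width: 0.159
t: 49.1
tool_pos: [0.5831, 0.023, 0.0351]
eef_rot: [2.013, 2.411, 0.001]
contact_force: [-0.0, 0.8, 4.7]
gripper_width: 0.159
t: 49.48
tool_pos: [0.5834, 0.023, 0.035]
eef_rot: [2.012, 2.41, 0.002]
contact_force: [-1.7, -1.1, 12.3]
gripper_width: 0.161
f [-1.7 -1.1 12.3] z [0.5834 0.023  0.035 ] w 0.161
```

Tube B is seated, with a stop at 0.0350 against the 0.0352 expected. Next is tube C.

```bash
python3 -m jog '[[0,0,0,0,0,-0.15,-1],[0,0,0,0,0,-0.15,-0.4],[0,0,0,0,0,-0.15,-0.4],[0,0,0,0,0,-0.15,-0.4],[0,0,0,0,0,-4,-0.4],[0,0,0,0,0,-9,-0.4],[0,0,0,0,0,-13,-0.4],[0,0,0,0,0,-13,-0.4]]'; python3 -m jog '[[0,0,0,0,0,0,-0.4],[0,0,0,0,0,0,-0.4],[0,0,0,0,0,0,-0.4]]'
python3 -c "
from h import *
s=state();print(go(.5423,-.3957,.17,89),s['gripper_width'],s['tool_pos'],s['qpos'].round(2))"
```

```text
t: 50.48
tool_pos: [0.5845, 0.0229, 0.1672]
eef_rot: [2.01, 2.407, 0.007]
contact_force: [-0.6, 0.3, -0.9]
gripper_width: 0.301
t: 50.85
tool_pos: [0.5822, 0.023, 0.1617]
eef_rot: [-2.012, -2.41, 0.002]
contact_force: [-0.3, 0.1, -0.2]
gripper_width: 0.294
([-0.001, -0.002, -1.374], [-40.49, -11.4, 2.88], 'turn deg', np.float64(78.7)) 0.2942131671844268 [0.58222722 0.0229997  0.16174835] [-0.02  0.23  1.27  0.    1.64 -0.2 ]
```

```bash
python3 -m jog '[[0,0,-0.18,-5,-1.5,0,-0.3],[0,0,-0.36,-10.5,-3,0,-0.3],[0,0,-0.54,-16,-4.5,0.5,-0.3],[0,0,-0.72,-21.5,-6,1,-0.3],[0,0,-0.9,-27,-7.5,1.5,-0.3],[0,0,-1.08,-33,-9,2,-0.3],[0,0,-1.26,-38,-10.5,2.8,-0.3],[0,0,-1.374,-40.5,-11.4,2.8,-0.3]]'; python3 -m jog '[[0,0,0,0,0,0,-0.3],[0,0,0,0,0,0,-0.3],[0,0,0,0,0,0,-0.3],[0,0,0,0,0,0,-0.3],[0,0,0,0,0,0,-0.3]]'
python3 - <<'E'
from h import *
c,s=snap("wrist")
print(blobs(c,(0,150,60),(6,255,255),60),blobs(c,(174,150,60),(180,255,255),60))
print(go(.5423,-.3957,.002,89),s['gripper_width'],s['tool_pos'])
E
```

```text
t: 51.85
tool_pos: [0.5413, -0.3982, 0.1328]
eef_rot: [-0.024, -3.139, -0.003]
contact_force: [-0.0, -0.0, 0.4]
gripper_width: 0.351
t: 52.48
tool_pos: [0.5431, -0.3954, 0.1352]
eef_rot: [0.026, 3.141, -0.0]
contact_force: [-0.6, -0.2, 0.1]
gripper_width: 0.349
[([301.8, 29.9], 352), ([170.7, 183.5], 245), ([626.4, 191.6], 204), ([317.0, 217.0], 145), ([620.0, 228.8], 184)] [([317.4, 143.4], 336), ([318.1, 204.9], 320)]
([-0.0, 0.0, 0.001], [0.08, -0.02, 17.02], 'turn deg', np.float64(-0.0)) 0.3485128128947528 [ 0.54311345 -0.39539625  0.13520684]
```

```bash
python3 -m jog '[[0,0,0,0.1,0,5,-0.3],[0,0,0,0.1,0,10,-0.3],[0,0,0,0.1,0,14,-0.3],[0,0,0,0.1,0,16,-0.3],[0,0,0,0.1,0,17,-0.3],[0,0,0,0.1,0,17,-0.3],[0,0,0,0.1,0,17,-0.3]]' 60; python3 chk.py 6 && python3 -m jog '[[0,0,0,0,0,0,-1],[0,0,0,0,0,0,-1],[0,0,0,0,0,0,-1],[0,0,0,0,0,0,-1]]' 60;  python3 -m jog '[[0,0,0,0,0,-2,-1],[0,0,0,0,0,-7,-1],[0,0,0,0,0,-13,-1],[0,0,0,0,0,-18,-1],[0,0,0,0,0,-18,-1],[0,0,0,0,0,-18,-1]]'
python3 -c "
from h import *
s=state();print(go(.6321,.0316,.17,10.3),s['gripper_width'])"
```

```text
t: 53.4
tool_pos: [0.5428, -0.3966, -0.0331]
eef_rot: [0.027, 3.139, -0.003]
contact_force: [-0.3, -0.1, -0.1]
gripper_width: 0.355
f [-0.3 -0.1 -0.1] z [ 0.5428 -0.3966 -0.0331] w 0.355
t: 53.9
tool_pos: [0.5425, -0.3964, -0.0335]
eef_rot: [0.027, 3.14, -0.002]
contact_force: [-1.2, 0.8, 5.5]
gripper_width: 0.158
t: 54.65
tool_pos: [0.5416, -0.3956, 0.1448]
eef_rot: [-0.027, -3.141, -0.001]
contact_force: [-0.7, 0.1, -0.4]
gripper_width: 0.157
([0.0, -0.001, 1.374], [-8.31, 42.87, 1.19], 'turn deg', np.float64(-78.7)) 0.15713254390542308
```

```bash
python3 -m jog '[[0,0,0.18,-1,5.5,0,-1],[0,0,0.36,-2,11,0,-1],[0,0,0.54,-3.5,16.5,0.5,-1],[0,0,0.72,-5,22,1,-1],[0,0,0.9,-6.5,27.5,1,-1],[0,0,1.08,-8.3,33,1,-1],[0,0,1.26,-8.3,38.5,1,-1],[0,0,1.374,-8.3,42.9,1,-1]]'; python3 -m jog '[[0,0,0,0,0,0,-1],[0,0,0,0,0,0,-1],[0,0,0,0,0,0,-1],[0,0,0,0,0,0,-1],[0,0,0,0,0,0,-1]]'
python3 -c "
from h import *
s=state();print(go(.6321,.0316,.072,10.3),s['gripper_width'],s['tool_pos'])"
```

```text
t: 55.65
tool_pos: [0.631, 0.034, 0.1325]
eef_rot: [-2.015, -2.406, 0.004]
contact_force: [0.8, -0.1, 0.2]
gripper_width: 0.157
t: 56.28
tool_pos: [0.6323, 0.031, 0.135]
eef_rot: [2.014, 2.411, 0.0]
contact_force: [1.0, -0.6, -0.3]
gripper_width: 0.158
([0.0, -0.0, -0.001], [0.06, -0.01, 10.0], 'turn deg', np.float64(0.1)) 0.15810968096977457 [0.63226873 0.03097249 0.13499017]
```

```bash
python3 -m jog '[[0,0,0,0.1,0,3,-1],[0,0,0,0.1,0,5.5,-1],[0,0,0,0.1,0,6.5,-1],[0,0,0,0.1,0,6.5,-1],[0,0,0,0.1,0,6.5,-1]]'; python3 chk.py 8 && python3 -m jog '[[0,0,0,0,0,0.5,-1],[0,0,0,0,0,1,-1],[0,0,0,0,0,1.5,-1],[0,0,0,0,0,2,-1],[0,0,0,0,0,2,-1]]' && python3 -m jog '[[0,0,0,0,0,0.4,-1],[0,0,0,0,0,0.8,-1],[0,0,0,0,0,1.2,-1],[0,0,0,0,0,1.6,-1],[0,0,0,0,0,1.6,-1],[0,0,0,0,0,1.6,-1]]';python3 -m jog '[[0,0,0,0,0,0.15,-1],[0,0,0,0,0,0.15,-1],[0,0,0,0,0,0.15,-1]]'; python3 chk.py 10 && python3 -m jog '[[0,0,0,0,0,0.15,-1],[0,0,0,0,0,0.15,-1],[0,0,0,0,0,0.15,-1]]'
```

```text
t: 56.9
tool_pos: [0.6329, 0.0326, 0.0716]
eef_rot: [2.012, 2.41, 0.002]
contact_force: [0.5, 0.1, -0.2]
gripper_width: 0.159
f [ 0.5  0.1 -0.2] z [0.6329 0.0326 0.0716] w 0.159
t: 57.52
tool_pos: [0.6336, 0.0328, 0.0508]
eef_rot: [2.011, 2.409, 0.004]
contact_force: [4.6, 0.5, 1.8]
gripper_width: 0.154
t: 58.28
tool_pos: [0.6323, 0.0327, 0.0344]
eef_rot: [2.013, 2.411, 0.001]
contact_force: [-0.0, 0.4, 4.9]
gripper_width: 0.16
t: 58.65
tool_pos: [0.6326, 0.0327, 0.0343]
eef_rot: [2.012, 2.411, 0.002]
contact_force: [-3.9, 1.2, 11.6]
gripper_width: 0.159
f [-3.9  1.2 11.6] z [0.6326 0.0327 0.0343] w 0.159
```

```bash
python3 -m jog '[[0,0,0,0,0,-0.15,-1],[0,0,0,0,0,-0.15,-0.4],[0,0,0,0,0,-0.15,-0.4],[0,0,0,0,0,-0.15,-0.4],[0,0,0,0,0,-4,-0.4],[0,0,0,0,0,-9,-0.4],[0,0,0,0,0,-15,-0.4],[0,0,0,0,0,-15,-0.4]]'; python3 -m jog '[[0,0,0,-2,-2,0,0],[0,0,0,-2,-2,0,0],[0,0,0,-2,-2,0,0],[0,0,0,-2,-2,0,0]]'
python3 - <<'E'
from h import *
c,s=snap("wrist","w7.png"); print(s["tool_pos"],yaw_of(s))
E
```

```text
t: 59.65
tool_pos: [0.6345, 0.0326, 0.1895]
eef_rot: [2.008, 2.405, 0.012]
contact_force: [-1.2, 0.5, -0.8]
gripper_width: 0.299
t: 60.15
tool_pos: [0.6161, 0.0099, 0.1821]
eef_rot: [-2.012, -2.412, 0.0]
contact_force: [-0.4, -0.7, -0.2]
gripper_width: 0.499
[0.61612938 0.00994085 0.18209039] 10.317561642856836
```

View pics/w7.png

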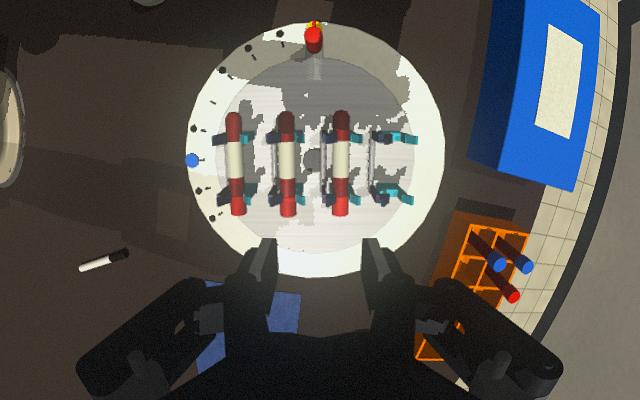

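The three red tubes are seated in the left three clips at columns 235, 287 and 341, and the pointer is still on yellow. Next I grip the post again.

```bash
python3 -c "
from h import *
print(go(.5864,.1432,.16,10.3))"
```

```text
([-0.0, -0.0, 0.0], [13.65, -0.54, 5.92], 'turn deg', np.float64(-0.0))
```

```bash
python3 -m jog '[[0,0,0,5,-0.5,2,0],[0,0,0,10,-0.5,4,0],[0,0,0,13.7,-0.5,5.9,0],[0,0,0,13.7,-0.5,5.9,0],[0,0,0,13.7,-0.5,5.9,0],[0,0,0,13.7,-0.5,5.9,0]]' 40
python3 -m jog '[[0,0,0,0,0,5,0],[0,0,0,0,0,9.8,0],[0,0,0,0,0,9.8,0],[0,0,0,0,0,9.8,0],[0,0,0,0,0,9.8,-1],[0,0,0,0,0,9.8,-1],[0,0,0,0,0,9.8,-1],[0,0,0,0,0,9.8,-1]]' 40; python3 -m jog '[[0,0,0,0,0,0,-1]]' 40
python3 -c "
from h import *
print(go(.5864,.1432,.06,10.3))"
```

```text
t: 60.95
tool_pos: [0.5874, 0.1423, 0.1244]
eef_rot: [2.014, 2.409, 0.002]
contact_force: [0.9, -0.7, -0.3]
gripper_width: 0.501
t: 61.95
tool_pos: [0.5876, 0.1434, 0.0282]
eef_rot: [2.012, 2.41, 0.003]
contact_force: [-3.8, -0.8, 6.8]
gripper_width: 0.177
t: 62.08
tool_pos: [0.5876, 0.1433, 0.0282]
eef_rot: [2.012, 2.41, 0.003]
contact_force: [-3.2, -1.5, 6.6]
gripper_width: 0.178
([0.003, 0.0, -0.0], [0.01, -0.12, 0.52], 'turn deg', np.float64(0.0))
```

```bash
python3 -m jog '[[0,0,-0.131,-0.1,-1.54,-0.1,-1],[0,0,-0.262,-0.4,-3.05,-0.1,-1],[0,0,-0.393,-0.9,-4.52,-0.1,-1],[0,0,-0.524,-1.58,-5.9,-0.1,-1],[0,0,-0.654,-2.44,-7.18,-0.1,-1],[0,0,-0.785,-3.46,-8.34,-0.1,-1]]' 40
python3 -m jog '[[0,0,-0.131,-0.1,-1.54,0,-1],[0,0,-0.262,-0.4,-3.05,0,-1],[0,0,-0.393,-0.9,-4.52,0,-1],[0,0,-0.524,-1.58,-5.9,0,-1],[0,0,-0.654,-2.44,-7.18,0,-1],[0,0,-0.785,-3.46,-8.34,0,-1]]' 40
python3 -m jog '[[0,0,0,0,0,0,-1],[0,0,0,0,0,0,-1],[0,0,0,0,0,0,-1]]' 40
python3 -c "
from h import *
s=state();a=np.array([.6075,.027]);d=s['tool_pos'][:2]-a;print(yaw_of(s),np.degrees(np.arctan2(d[1],d[0])),np.hypot(*d))"
```

```text
t: 62.82
tool_pos: [0.5109, 0.0947, 0.0282]
eef_rot: [0.93, 2.999, 0.002]
contact_force: [-1.4, -0.9, 3.8]
gripper_width: 0.174
t: 63.58
tool_pos: [0.4912, 0.0056, 0.0282]
eef_rot: [0.288, -3.128, 0.001]
contact_force: [-4.8, 0.3, 4.9]
gripper_width: 0.174
t: 63.95
tool_pos: [0.4912, 0.0057, 0.0282]
eef_rot: [0.28, -3.128, 0.001]
contact_force: [-8.9, -2.0, 8.0]
gripper_width: 0.175
100.24041830576586 -169.62394936123405 0.11823530048090009
```

```bash
python3 -m jog '[[0,0,0,0,0,0,0],[0,0,0,0,0,0,0],[0,0,0,0,0,0,0],[0,0,0,0,0,-5,0],[0,0,0,0,0,-10,0],[0,0,0,0,0,-16,0],[0,0,0,0,0,-20,0],[0,0,0,0,0,-20,0]]' 40
python3 -m jog '[[0,0,0,-6,0,0,0],[0,0,0,-10,0,0,0],[0,0,0,-10,0,0,0],[0,0,0,-10,0,0,0],[0,0,0,-10,0,0,0]]' 40
python3 - <<'E'
from h import *
c,s=snap("wrist","w8.png"); print(s["tool_pos"],yaw_of(s),s["contact_force"].round(1))
E
```

```text
t: 64.95
tool_pos: [0.4932, 0.006, 0.2306]
eef_rot: [-0.28, 3.122, -0.002]
contact_force: [-0.3, 1.0, -0.8]
gripper_width: 0.502
t: 65.58
tool_pos: [0.5894, 0.0237, 0.2271]
eef_rot: [-0.28, 3.128, -0.0]
contact_force: [0.1, -0.9, 0.3]
gripper_width: 0.5
[0.5894307  0.02370661 0.22710351] 100.22753086579753 [ 0.1 -0.9  0.3]
```

View pics/w8.png

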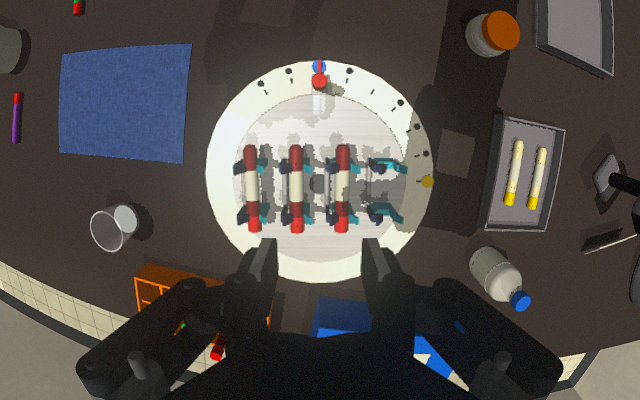

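The pointer is on the blue dot at (319,66), three red tubes are in the clips, both finished tubes are in the tray at (513,173) and (538,178), and the mat is empty. Nothing is being touched, so I hand in.

```bash
python3 -c "
from rig import finish_job; print(finish_job())"
```

```text
the job is handed in; nothing more can be done
None
```

The job is done as asked and handed in at about 66 s. I turned the table to yellow (click −4), laid both finished tubes in the small grey tray, and pressed all three waiting tubes home. I then turned the table to blue (click +2) and let go.

**Last checks:**
- **Pointer and robot:** the last wrist picture shows the pointer on the blue dot. The post was at −169.6° when I let go, the same as the dot's measured angle. The gripper was about 16 cm clear of the table and touching nothing.
- **Finished tubes:** both lie inside the tray, and the mat is empty.
- **Waiting tubes:** each one stopped hard within 1 mm of seat height when I pushed it further, at 12 to 16 N. I judged them fully home from that stop and from the pictures, not from a direct height measurement.
- **Bystanders:** the bottle, cup and jar were never approached, and they stand upright in the last picture.

**What failed or disagreed along the way:**
- **Missed first grip:** my first grip at the post closed on nothing and the table did not move. A light touch on the bench, peaking at about 20 N, showed the real fingertips 37 mm short of the reported tool point. I corrected for that from then on.
- **Tray shifted:** the tray had moved about 4 cm before the first tube was laid. I saw it in the wrist picture and measured it again before placing.

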